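# Put the connecting rods away in the latched parts drawer

### The arm

A 6-joint arm with a two-finger parallel gripper is mounted at the origin on the work surface. World frame = base frame: x ahead of the robot, y to its left, z up, the work surface at z = 0. Lengths are in m, angles in degrees, forces in N, time in s.
With the tool pointing down it reaches from about 0.3 to 0.75 m from the base axis. Payload 8.5 kg.
Tool frame: the origin (TCP) lies at the very end of the fingers, on their centre line; the grasp point (between the pads) lies 19 mm behind it; z points along the fingers, y is the direction in which the jaws open and shut (so a half turn about z gives the same grasp; the last joint's range is limited). The gripper opens to 85 mm and grips with 20 to 120 N. Pads are 22 mm wide; open, the fingers measure 114 mm over their backs; the gripper's body (76 mm by 85 mm) begins 54 mm behind the grasp point. The pads swing forward as they close: fully open they stand 13 mm farther back than shut.
Start: joints at [-80.804, 21.807, 74.336, -0, 83.858, -12.336], TCP at [0.202, -0.512, 0.231] pointing down, gripper open.
Joint ranges: [-178.18, 178.18], [-50.72, 133.34], [12.68, 142.11], [-81.47, 261.47], [9.98, 163.14], [-165.26, 165.26]. Speed limits (degrees/s): [136.94, 136.94, 180, 180, 180, 180].

### API

Orientations are given as a 3x3 rotation matrix whose columns are the frame's x, y, z axes.
In Python, from rig import status, vision, env gives the robot as it stands.
- The arm moves only by the tool send_rows, never from a script. Its argument "targets" is a list of rows, each a list of 7 numbers: the shift along the tool's x, y, z in units of 50 mm (1.0 is 50 mm), then the turn, a rotation vector about the tool's x, y, z in units of 8 degrees (1.0 is 8 degrees), then the finger opening in mm, from 0 to 85.4. A call has 1 to 5 rows; each row is the pose to reach, as a shift and turn from the pose commanded when the call began, along the tool's axes at that moment; what a row does not reach only later rows make up. A row lasts 1/8 s, in which the tool goes at most 62.5 mm and 10.7 degrees, less where a joint would pass 70% of its speed; a pose out of reach is approached as far as the arm can. A call with a gripper value outside its range is refused whole. The fingers move at their own pace and stop on an object; "grip_force" is the grip in N (left out, the last holds). Time passes only in rows, so rows that repeat a pose let the fingers close. It gives the time, the measured TCP pose, the force and the opening at its end, in the units of the state.
- status.observe(): the state, without advancing time (a new reading comes with each control period).
- vision.get_image(name): name is "side" or "top"; returns (picture, depth): 384x512x3 uint8, red, green, blue; 384x512 float32, m along the optical axis (not along the pixel's ray), 0 where there is no reading.
- vision.camera_model(name): a dict with "camera_matrix" (3x3 intrinsics, pixels), "view" (4x4, takes a point from world to camera coordinates). Camera axes: x right, y down, z forward; pixel columns grow to the right and rows downward; lengths in m; the calibration is good to about 2 mm. A picture is of the moment at which its call begins. camera_model takes no time and is no camera call.
- env.close_job(): hands the job in, once; it reports no verdict.
Trained networks look in the newest picture that a camera, given by its name, has taken for a name from the list of things; names that differ only in an ending like _2 or _b are one class to them, and where a whole thing is asked for, a point or a joint stands for the part that bears it (a point fixed in the world has none). Each returns a list of dicts, best first, with "p" (0 to 1); they miss things now and then, are a little off and sometimes report something else, mostly with a low value. They report only what shows in the picture. A call takes as long as a camera call. They do not tell look-alikes from the thing itself.
- vision.masks_of(camera, label): "pixels" (384x512 bool, what is visible of it) and "extent" ([left, top, right, bottom] in pixels, round what is visible of it).
The state is a dict: "time_s": time; "q": joint angles; "qvel": joint speeds; "joint_efforts": joint torques, N m; "position": TCP position; "tool_rot": TCP orientation; "ft_force": force on the tool from outside, world axes, zero at the start; "wrist_torque": the same for the moment, N m; "grip_width": finger opening in m.
Only numpy, scipy, OpenCV 4.12 (cv2) and the standard library are available. Lean on these libraries where they do the work, as an engineer would, in place of code of your own. Each camera call takes 0.05 s, during which the arm holds its last target.

### The job

Lift the red lever of the draw latch on the blue parts chest past centre so that its hook comes off the drawer, and pull the drawer fully open by its handle. Lay every connecting rod that is on the bench flat in the drawer, each in a lane of its own between the black dividers, then push the drawer fully home and fold the latch lever back down flat so that the drawer is locked again. Leave the spray bottle, the mug and the gear where they are.

Things in the scene. Friction and masses are not known exactly. Their poses are not given: they have to be found in the camera images.
- chest: blue steel parts chest fixed to the bench, 270 x 360 x 150 mm high (x, y, z), origin at the centre of its underside; its drawer front faces its own -x, towards the robot. Its top face is 150 mm above the bench
- drawer (a joint): the drawer's slide: 0 shut, grows in m as the drawer comes out along the chest's -x, stop at 0.170 (fully open). Light sliding friction (1.5 N), stays where left. While the latch lever is down the hook keeps it from opening more than about 3 mm
- drawer_handle (a point): middle of the drawer's handle, moving with the drawer: a round steel bar 11 mm thick, 120 mm long along the chest's y, its axis 122 mm above the bench and 40 mm in front of the grey drawer front; posts to the front at 52 mm either side of the middle. The drawer front is 15 mm thick and its top edge 148 mm above the bench
- drawer_floor (a point): centre of the drawer's inner floor, 84 mm above the bench, moving with the drawer, axes as the chest's. Inside 223 mm (x) by 318 mm (y), walls 6 mm thick rising 45 mm above the floor; divided into four lanes along x by three black dividers, 6 mm thick and 10 mm high
- lane0 (a point): point on the floor of drawer lane 0 (0 is the lane at the chest's -y side, 3 at +y), mid-width, moving with the drawer, axes as the chest's; the lane is 75 mm wide. A rod laid along x with its middle over this point is clear in front of the chest when the drawer is fully open: the drawer front's inside face is 76 mm nearer the front, and the chest's front edge then 87 mm farther back
- lane1 (a point): point on the floor of drawer lane 1 (0 is the lane at the chest's -y side, 3 at +y), mid-width, moving with the drawer, axes as the chest's; the lane is 75 mm wide. A rod laid along x with its middle over this point is clear in front of the chest when the drawer is fully open: the drawer front's inside face is 76 mm nearer the front, and the chest's front edge then 87 mm farther back
- lane2 (a point): point on the floor of drawer lane 2 (0 is the lane at the chest's -y side, 3 at +y), mid-width, moving with the drawer, axes as the chest's; the lane is 75 mm wide. A rod laid along x with its middle over this point is clear in front of the chest when the drawer is fully open: the drawer front's inside face is 76 mm nearer the front, and the chest's front edge then 87 mm farther back
- lane3 (a point): point on the floor of drawer lane 3 (0 is the lane at the chest's -y side, 3 at +y), mid-width, moving with the drawer, axes as the chest's; the lane is 75 mm wide. A rod laid along x with its middle over this point is clear in front of the chest when the drawer is fully open: the drawer front's inside face is 76 mm nearer the front, and the chest's front edge then 87 mm farther back
- latch (a joint): angle of the draw latch's lever in rad: 0 folded down flat, pointing to the chest's +x; grows as its red end is lifted up and over towards the chest's -x (drawer side); 1.57 upright; stop at 2.0 (open, hook raised clear of the drawer). Turns easily; falls by its own weight to whichever side of upright it leans. Raised, its end stands 230 mm above the bench: a knock folds it down again, and its hook then blocks the drawer from shutting
- latch_tip (a point): centre of the red grip at the free end of the latch lever, 26 mm long, 18 mm wide (along the chest's y, the way to pinch it), 13 mm thick; 56 mm from the lever's hinge; with the lever down it is 167 mm above the bench, 17 mm above the chest's top
- latch_hinge (a point): the lever's hinge axis, which runs along the chest's y, 16 mm above the chest's top, 35 mm behind the drawer front's outer face. The lever is 10 mm wide near the hinge; a steel hook (28 mm wide) runs from it forward over the drawer's front edge
- rod0_mid (a point): connecting rod, steel, 126 mm long, 26 mm thick, about 0.35 kg: big end 50 mm across, shank 18 mm wide (22 mm high), small end 32 mm across, black plugs in the bores. This point: middle of the shank, 13 mm above the underside, where to grip across. x runs to the small end (centre 42.5 mm off; big end's 42.5 mm the other way), z normal to the flat faces; either may be up. None from the start if absent (2 to 4 present)
- rod1_mid (a point): connecting rod, steel, 126 mm long, 26 mm thick, about 0.35 kg: big end 50 mm across, shank 18 mm wide (22 mm high), small end 32 mm across, black plugs in the bores. This point: middle of the shank, 13 mm above the underside, where to grip across. x runs to the small end (centre 42.5 mm off; big end's 42.5 mm the other way), z normal to the flat faces; either may be up. None from the start if absent (2 to 4 present)
- rod2_mid (a point): connecting rod, steel, 126 mm long, 26 mm thick, about 0.35 kg: big end 50 mm across, shank 18 mm wide (22 mm high), small end 32 mm across, black plugs in the bores. This point: middle of the shank, 13 mm above the underside, where to grip across. x runs to the small end (centre 42.5 mm off; big end's 42.5 mm the other way), z normal to the flat faces; either may be up. None from the start if absent (2 to 4 present)
- rod3_mid (a point): connecting rod, steel, 126 mm long, 26 mm thick, about 0.35 kg: big end 50 mm across, shank 18 mm wide (22 mm high), small end 32 mm across, black plugs in the bores. This point: middle of the shank, 13 mm above the underside, where to grip across. x runs to the small end (centre 42.5 mm off; big end's 42.5 mm the other way), z normal to the flat faces; either may be up. None from the start if absent (2 to 4 present)
- mat: black rubber mat fixed on the bench, 330 x 290 x 4 mm, origin at the centre of its underside; the rods start lying on it
- spray: bystander: aluminium spray bottle with yellow label and orange cap, 60 mm across, 190 mm high, origin at the centre of its underside; leave it alone
- mug: bystander: white mug, 80 mm across, 90 mm high, origin at the centre of its underside; leave it alone
- gear: bystander: dark steel gear wheel lying flat, 100 mm across, 26 mm high, origin at the centre of its underside; leave it alone
Things that resemble listed ones, but are neither listed nor needed, are in the scene too. Leave any green or turquoise look-alike of the part that bears rod2_mid alone.

How it is judged:
By the outcome, as a careful person would: the job done as asked, in the order asked, and still so for the second after the job is handed in, with the robot touching nothing.
Of rod0, rod1, rod2, rod3 only 2 to 4 are there at a start; the rules pass over those that are not, and their reading is None.
At some moment in a run one of rod0, rod1, rod2, rod3 may be knocked a few centimetres aside while the robot is not near it.
Once in a run the grip may slacken for a moment while it holds something.
It also fails if it takes over 210 s, if anything falls off the work surface, if the arm or the gripper's body presses on something with over 40 N, if the wrist force passes 120 N, or if a joint passes its speed limit or range.

## Working session

There is one attempt and no reset: what is moved stays moved. The work goes in short steps, Python scripts to look and compute and a tool call to move; the robot and the scene stay as the last step left them, time stands still between calls to the robot, and variables do not carry over. Pictures are saved under pics/ and viewed, and the job is handed in when it is done.

Besides the shell and the picture viewer there is one more tool, called after "Call:" by a JSON object that holds its "api" and its "payload", one argument or row to a line. send_rows: Moves the arm, as the interface text tells. Its arguments: {"type":"object","properties":{"targets":{"type":"array","items":{"type":"array","items":{"type":"number"}}},"grip_force":{"type":"number"}},"required":["targets"]}

```bash
ls; mkdir -p pics
cat > h.py <<'E'
import numpy as np, cv2
from rig import status, vision, env
def snap(name,tag):
    p,d=vision.get_image(name)
    cv2.imwrite(f'pics/{tag}.png',cv2.cvtColor(p,cv2.COLOR_RGB2BGR))
    return p,d
def cloud(name,d):
    m=vision.camera_model(name);K=np.array(m['camera_matrix']);V=np.array(m['view'])
    v,u=np.mgrid[:d.shape[0],:d.shape[1]]
    P=np.stack([(u-K[0,2])/K[0,0]*d,(v-K[1,2])/K[1,1]*d,d],-1)
    W=(P-V[:3,3])@V[:3,:3]
    W[d<=0]=np.nan
    return W
def proj(name,X):
    m=vision.camera_model(name);K=np.array(m['camera_matrix']);V=np.array(m['view'])
    c=V[:3,:3]@np.array(X)+V[:3,3]; q=K@c; return q[:2]/q[2]
def st():
    s=status.observe()
    print('t',round(s['time_s'],2),'pos',np.round(s['position'],4),'F',np.round(s['ft_force'],1),'w',round(s['grip_width'],4));print(np.round(s['tool_rot'],3).tolist());print(np.round(s['q'],1))
    return s
E
python3 - <<'E'
from h import *
s=st()
for n in ('top','side'):
    p,d=snap(n,n+'0'); m=vision.camera_model(n); V=np.array(m['view']); print(n,-V[:3,:3].T@V[:3,3],V[2,:3],(d<=0).mean())
    np.savez(n+'0.npz',p=p,d=d)
    for l in ('rod0_mid','chest','latch_tip','drawer_handle','mat','spray','mug','gear'):
        for r in vision.masks_of(n,l): print(n,l,round(r['p'],2),r['extent'])
print(status.observe()['time_s'])
E
```

```text
pics
t 0.0 pos [ 0.2018 -0.5113  0.2307] F [-0.5  0.6  0.3] w 0.0851
[[0.93, 0.367, -0.0], [0.367, -0.93, 0.001], [0.0, -0.001, -1.0]]
[-80.8  21.8  74.4  -0.   83.9 -12.3]
top [0.35088448 0.0491169  1.3936896 ] [ 0.1648505   0.02207373 -0.98607153] 0.00390625
top rod0_mid 0.52 [163.6, 58.4, 306.3, 178.5]
top chest 0.91 [162.3, 56.6, 304.1, 181.0]
top chest 0.4 [169.4, 151.0, 304.8, 183.6]
top latch_tip 0.69 [268.6, 115.9, 282.5, 159.2]
top drawer_handle 0.96 [171.1, 149.8, 305.4, 180.6]
top mat 0.89 [306.3, 157.0, 421.9, 281.5]
top spray 0.66 [368.2, 111.5, 402.3, 141.0]
top mug 0.78 [144.5, 274.2, 186.3, 305.1]
top mug 0.24 [168.5, 147.4, 302.8, 182.1]
top gear 0.65 [108.0, 176.7, 137.1, 208.2]
side [ 0.50723429 -0.88004932  0.66057537] [ 0.05297444  0.86137767 -0.50519522] 0.0040435791015625
side latch_tip 0.67 [275.0, 177.6, 319.5, 185.8]
side drawer_handle 0.64 [245.2, 141.4, 288.2, 229.1]
side mat 0.74 [251.8, 142.7, 288.1, 228.3]
side mat 0.69 [136.5, 262.7, 315.4, 378.0]
side spray 0.94 [326.2, 245.7, 361.5, 333.5]
side spray 0.53 [234.9, 309.6, 293.7, 340.4]
side mug 0.96 [139.7, 158.2, 169.5, 194.4]
side mug 0.7 [249.3, 139.3, 289.4, 226.8]
side gear 0.69 [227.2, 151.5, 251.1, 168.9]
0.9
```

Run:
```python
import cv2
a=cv2.imread('pics/top0.png'); cv2.imwrite('pics/top0b.png',cv2.resize(a[40:320,100:440],None,fx=2.2,fy=2.1,interpolation=cv2.INTER_CUBIC))
a=cv2.imread('pics/side0.png'); cv2.imwrite('pics/side0b.png',cv2.resize(a[110:384,110:400],None,fx=2.2,fy=2.1,interpolation=cv2.INTER_CUBIC))
```

```text
(no output)
```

View pics/top0.png

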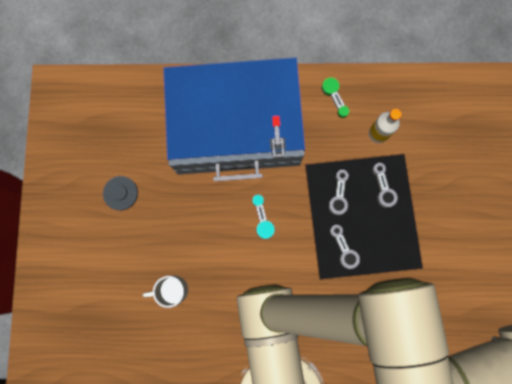

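View pics/top0b.png

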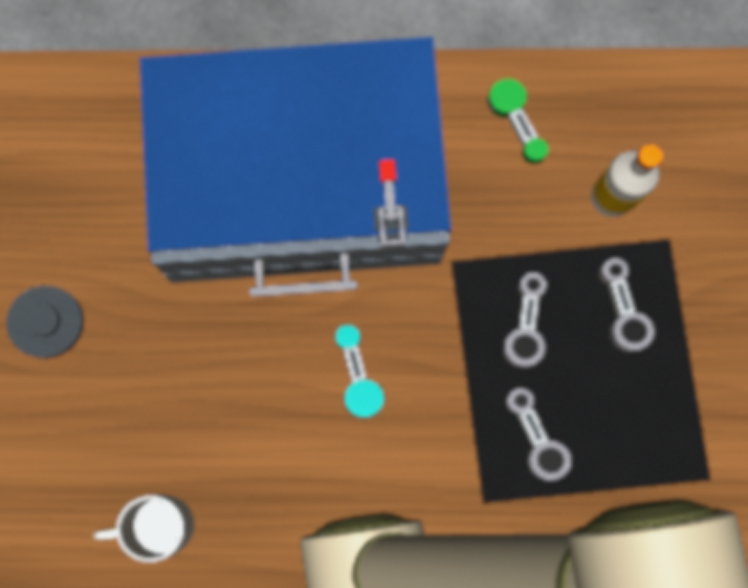

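View pics/side0b.png

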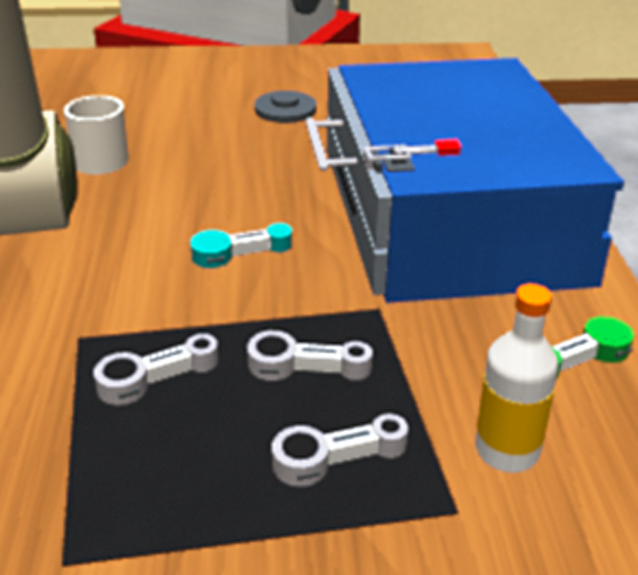

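The top view shows three rods on the mat, at about (340,192), (386,185) and (345,247). The turquoise look-alike is at (263,215) and the green one at (337,97). The latch tip is at (276,121). Next I'll measure chest and rod poses.

```bash
cat >> h.py <<'E'
def chestfit(p,d,name='top'):
    W=cloud(name,d); q=p.astype(int)
    m=(q[...,2]>q[...,0]+50)&(abs(W[...,2]-.15)<.008)
    pts=W[m][:,:2].astype(np.float32)
    return pts,cv2.minAreaRect(pts),np.median(W[m][:,2])
def rods(p,d,name='top'):
    W=cloud(name,d); out=[]
    hsv=cv2.cvtColor(p,cv2.COLOR_RGB2HSV)
    z=W[...,2]
    m=((z>.018)&(z<.045)&(W[...,0]>.2)&(W[...,0]<.9)).astype(np.uint8)
    n,lab,stt,c=cv2.connectedComponentsWithStats(m)
    for i in range(1,n):
        if stt[i,4]<120: continue
        mm=lab==i; P=W[mm]; sat=np.median(hsv[...,1][mm])
        r=cv2.minAreaRect(P[:,:2].astype(np.float32))
        out.append((mm,P,sat,r))
    return out
E
python3 - <<'E'
from h import *
f=np.load('top0.npz');p,d=f['p'],f['d']
pts,r,z=chestfit(p,d);print(r,z,cv2.boxPoints(r))
for mm,P,sat,r in rods(p,d):
    v,u=np.nonzero(mm); print((u.mean().round(),v.mean().round()),len(P),'sat',sat,np.round(P.mean(0),4),np.round(np.ravel(r[0]),4),np.round(r[1],3),round(r[2],1),'zmed',np.median(P[:,2]).round(4))
W=cloud('top',d);q=p.astype(int)
red=(q[...,0]>180)&(q[...,1]<70)&(q[...,2]<90);print('red',np.nonzero(red)[0].size,np.nanmedian(W[red],0),np.nanmax(W[red],0),np.nanmin(W[red],0))
f=np.load('side0.npz');p,d=f['p'],f['d'];W=cloud('side',d);q=p.astype(int)
red=(q[...,0]>150)&(q[...,1]<60)&(q[...,2]<90)&(W[...,2]>.14);red[:150]=0;print('red side',red.sum(),np.nanmedian(W[red],0),np.nanmax(W[red],0),np.nanmin(W[red],0))
E
```

```text
((0.761075496673584, 0.12543702125549316), (0.25703534483909607, 0.35710710287094116), 4.332358360290527) 0.15145907232819933 [[ 0.61943674  0.29377192]
 [ 0.6464133  -0.0623148 ]
 [ 0.90271425 -0.04289788]
 [ 0.87573767  0.31318885]]
(np.float64(335.0), np.float64(94.0)) 427 sat 173.0 [ 0.8406 -0.164   0.027 ] [ 0.834  -0.1659] [0.124 0.05 ] 22.1 zmed 0.0273
(np.float64(384.0), np.float64(187.0)) 497 sat 9.0 [ 0.5672 -0.2946  0.0305] [ 0.574  -0.2895] [0.124 0.05 ] 20.8 zmed 0.0309
(np.float64(339.0), np.float64(194.0)) 474 sat 9.0 [ 0.5465 -0.1686  0.0307] [ 0.5552 -0.1664] [0.05  0.124] 87.6 zmed 0.0308
(np.float64(119.0), np.float64(192.0)) 214 sat 31.0 [0.553  0.4537 0.0265] [0.5556 0.4513] [0.045 0.055] 18.5 zmed 0.0271
(np.float64(262.0), np.float64(219.0)) 449 sat 190.0 [0.4773 0.0463 0.027 ] [0.4857 0.0483] [0.123 0.049] 14.3 zmed 0.027
(np.float64(345.0), np.float64(249.0)) 499 sat 9.0 [ 0.3953 -0.1796  0.0306] [ 0.4011 -0.1734] [0.124 0.049] 30.1 zmed 0.031
red 49 [0.7175627  0.01418031 0.17485951] [0.72794659 0.01951697 0.17966163] [0.70467065 0.00637292 0.17020757]
red side 68 [0.71757879 0.00517718 0.17129795] [0.73791424 0.0174484  0.18617462] [ 0.70520272 -0.30184579  0.16202617]
```

```bash
cat >> h.py <<'E'
from scipy.spatial.transform import Rotation as Ro
def down(psi):
    c,s=np.cos(np.radians(psi)),np.sin(np.radians(psi)); return np.array([[c,s,0],[s,-c,0],[0,0,-1.]])
def rows(*tg):
    """tg: (xyz, R or psi); prints shift/turn units from present pose"""
    s=status.observe(); p0=np.array(s['position']);R0=np.array(s['tool_rot'])
    for x,R in tg:
        if np.isscalar(R): R=down(R)
        a=R0.T@(np.array(x)-p0); w=Ro.from_matrix(R0.T@R).as_rotvec(degrees=True)
        print(np.round(a/.05,2).tolist(),np.round(w/8,2).tolist(),'mm',round(np.linalg.norm(a)*1e3),'deg',round(np.linalg.norm(w),1))
E
python3 - <<'E'
from h import *
for n in('top','side'):
    f=np.load(n+'0.npz');p,d=f['p'],f['d'];W=cloud(n,d)
    m=(abs(W[...,2]-.125)<.010)&(W[...,0]>.55)&(W[...,0]<.60)&(W[...,1]>.0)&(W[...,1]<.25)
    P=W[m];print(n,m.sum(),P.mean(0),P.min(0),P.max(0))
    A=np.polyfit(P[:,1],P[:,0],1);print('slope deg',np.degrees(np.arctan(A[0])))
    q=p.astype(int); red=(q[...,0]>150)&(q[...,1]<60)&(q[...,2]<90)&(W[...,2]>.15)&(W[...,0]>.65)&(W[...,0]<.76)&(abs(W[...,1])<.06)
    P=W[red];print('red',red.sum(),P.mean(0),P.min(0),P.max(0))
f=np.load('top0.npz');pts,_,_=chestfit(f['p'],f['d'])
# side edges: min/max y per x bin
xs=np.arange(.66,.86,.01)
lo=[np.percentile(pts[abs(pts[:,0]-x)<.005,1],1) for x in xs];hi=[np.percentile(pts[abs(pts[:,0]-x)<.005,1],99) for x in xs]
print(np.degrees(np.arctan(np.polyfit(xs,lo,1)[0])),np.degrees(np.arctan(np.polyfit(xs,hi,1)[0])))
ys=np.arange(-.02,.28,.01);b=[np.percentile(pts[abs(pts[:,1]-y)<.005,0],99) for y in ys];print(np.degrees(np.arctan(np.polyfit(ys,b,1)[0])))
rows(((.45,-.25,.25),13),((.717,.0135,.24),4.3))
E
```

```text
top 234 [0.58101158 0.11351986 0.1278028 ] [0.57014959 0.04762451 0.1186173 ] [0.59999649 0.17717611 0.13473869]
slope deg -2.9207290335230094
red 49 [0.71719594 0.01310741 0.17512652] [0.70571223 0.00637292 0.17020757] [0.72794659 0.01951697 0.17966163]
side 130 [0.58157692 0.10724361 0.12438904] [0.56954137 0.04373445 0.11748741] [0.59992826 0.17343688 0.12816109]
slope deg -2.590531711769705
red 62 [0.71656175 0.00707975 0.16989949] [ 7.05202721e-01 -3.26141977e-04  1.62026167e-01] [0.72821303 0.0174484  0.17412578]
4.439466872610644 3.8787777097344422
-4.715302527524396
[6.54, -3.05, -0.37] [0.0, -0.0, 1.07] mm 361 deg 8.5
[13.44, -5.99, -0.17] [0.0, -0.0, 2.15] mm 736 deg 17.2
```

Call:
{"api": "send_rows", "payload": {
  "targets": [
    [1.2,-0.55,-0.1,0,0,0.2,45],
    [2.4,-1.1,-0.2,0,0,0.4,45],
    [3.6,-1.65,-0.3,0,0,0.6,45],
    [4.8,-2.2,-0.35,0,0,0.8,45],
    [5.9,-2.7,-0.37,0,0,1.0,45]
  ],
  "grip_force": 30
}}

```text
time_s: 1.52
position: [0.4192, -0.2852, 0.2499]
tool_rot: [[0.973, 0.233, 0.001], [0.233, -0.973, -0.001], [0.0, 0.001, -1.0]]
ft_force: [0.5, -0.3, 0.1]
grip_width: 0.0451
```

```bash
python3 -c "
from h import *
st();rows(((.716,.0115,.235),4.3))"
```

```text
t 1.52 pos [ 0.4192 -0.2852  0.2499] F [ 0.5 -0.3  0.1] w 0.0451
[[0.973, 0.233, 0.001], [0.233, -0.973, -0.001], [0.0, 0.001, -1.0]]
[-47.6  16.7  79.    0.   84.3  28.9]
[7.15, -4.39, 0.3] [0.01, -0.0, 1.15] mm 420 deg 9.2
```

Call:
{"api": "send_rows", "payload": {
  "targets": [
    [1.0,-0.6,0,0,0,0.2,45],
    [2.0,-1.2,0.05,0,0,0.4,45],
    [3.0,-1.85,0.1,0,0,0.6,45],
    [4.0,-2.45,0.15,0,0,0.8,45],
    [5.0,-3.07,0.2,0,0,1.0,45]
  ]
}}

```text
time_s: 2.15
position: [0.6264, -0.0775, 0.2395]
tool_rot: [[0.995, 0.095, 0.0], [0.095, -0.995, -0.0], [0.0, 0.0, -1.0]]
ft_force: [-0.4, -0.7, 0.8]
grip_width: 0.0454
```

```bash
python3 -c "
from h import *
st();rows(((.716,.0115,.235),4.3))"
```

```text
t 2.15 pos [ 0.6264 -0.0775  0.2395] F [-0.4 -0.7  0.8] w 0.0454
[[0.995, 0.095, 0.0], [0.095, -0.995, -0.0], [0.0, 0.0, -1.0]]
[-17.8  29.9  59.3  -0.   90.7  66.7]
[1.95, -1.6, 0.09] [0.0, -0.0, 0.15] mm 126 deg 1.2
```

Call:
{"api": "send_rows", "payload": {
  "targets": [
    [0.8,-0.65,0.05,0,0,0.15,45],
    [1.5,-1.25,0.08,0,0,0.15,45],
    [1.95,-1.6,0.1,0,0,0.15,45],
    [1.95,-1.6,0.5,0,0,0.15,45],
    [1.95,-1.6,0.9,0,0,0.15,45]
  ]
}}

```text
time_s: 2.78
position: [0.7147, 0.0104, 0.1936]
tool_rot: [[0.997, 0.076, -0.0], [0.076, -0.997, -0.0], [-0.0, 0.0, -1.0]]
ft_force: [0.3, -0.3, -0.2]
grip_width: 0.0449
```

```bash
python3 -c "
from h import *
st();rows(((.716,.0115,.158),4.3))
p,d=snap('side','side1');snap('top','top1')
cv2.imwrite('pics/side1b.png',cv2.resize(cv2.cvtColor(p,cv2.COLOR_RGB2BGR)[90:250,200:380],None,fx=3.5,fy=3.5))"
```

```text
t 2.77 pos [0.7147 0.0104 0.1936] F [ 0.3 -0.3 -0.2] w 0.0449
[[0.997, 0.076, -0.0], [0.076, -0.997, -0.0], [-0.0, 0.0, -1.0]]
[-8.6 40.6 46.7 -0.  92.7 77. ]
[0.03, -0.02, 0.71] [0.0, 0.0, 0.01] mm 36 deg 0.1
```

View pics/side1b.png

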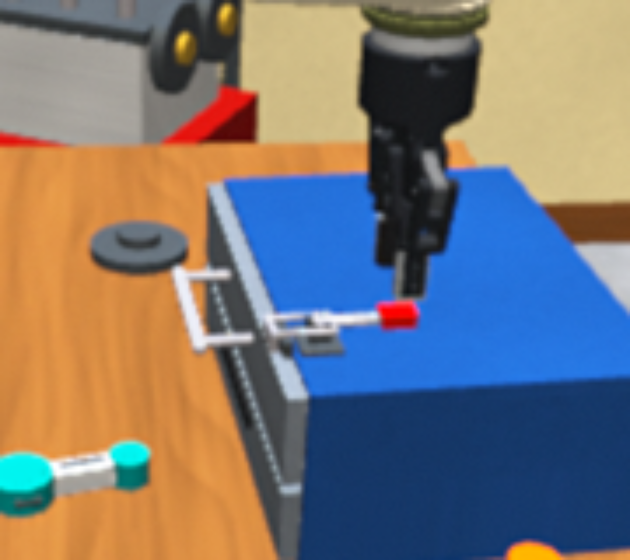

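The gripper (crop ≈(410,250)) is above the red grip (400,314). Descending and closing.

Call:
{"api": "send_rows", "payload": {
  "targets": [
    [0.02,0,0.35,0,0,0,45],
    [0.03,-0.02,0.68,0,0,0,45],
    [0.03,-0.02,0.7,0,0,0,14],
    [0.03,-0.02,0.7,0,0,0,14],
    [0.03,-0.02,0.7,0,0,0,14]
  ],
  "grip_force": 25
}}

```text
time_s: 3.5
position: [0.7155, 0.0139, 0.1597]
tool_rot: [[0.997, 0.078, -0.001], [0.078, -0.997, 0.004], [-0.001, -0.004, -1.0]]
ft_force: [-1.4, 10.2, -3.1]
grip_width: 0.0174
```

Call:
{"api": "send_rows", "payload": {
  "targets": [
    [0,0,0,0,0,0,14],
    [0,0,0,0,0,0,14]
  ]
}}

```text
time_s: 3.75
position: [0.7155, 0.0139, 0.1597]
tool_rot: [[0.997, 0.078, -0.001], [0.078, -0.997, 0.004], [-0.001, -0.004, -1.0]]
ft_force: [-1.4, 10.5, -2.7]
grip_width: 0.0172
```

Call:
{"api": "send_rows", "payload": {
  "targets": [
    [0,-0.05,0,0,0,0,14],
    [-0.01,-0.05,-0.17,0,0,0,14],
    [-0.05,-0.05,-0.33,0,0,0,14],
    [-0.11,-0.05,-0.48,0,0,0,14],
    [-0.2,-0.05,-0.63,0,0,0,14]
  ]
}}

```text
time_s: 4.38
position: [0.705, 0.0133, 0.191]
tool_rot: [[0.997, 0.076, -0.002], [0.076, -0.997, 0.001], [-0.002, -0.001, -1.0]]
ft_force: [-4.2, 3.6, -9.0]
grip_width: 0.0171
```

```bash
python3 -c "
from h import *
st()
p,d=snap('side','side2')
cv2.imwrite('pics/side2b.png',cv2.resize(cv2.cvtColor(p,cv2.COLOR_RGB2BGR)[90:250,200:380],None,fx=3,fy=3))"
```

```text
t 4.38 pos [0.705  0.0133 0.191 ] F [-4.2  3.6 -9. ] w 0.0171
[[0.997, 0.076, -0.002], [0.076, -0.997, 0.001], [-0.002, -0.001, -1.0]]
[-8.5 39.7 49.   0.1 91.4 77.1]
```

View pics/side2b.png

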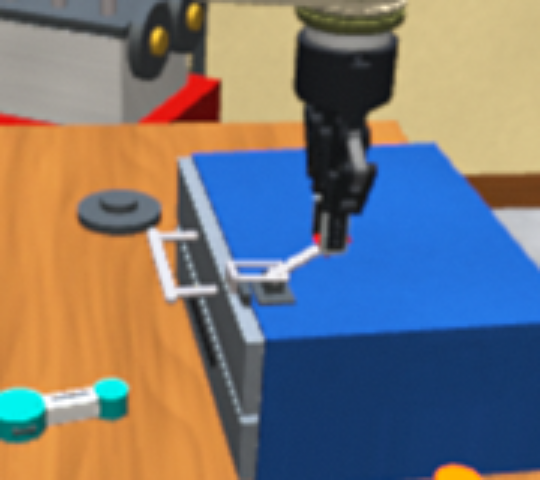

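The lever is about 35° up and following the gripper. Continuing the arc.

Call:
{"api": "send_rows", "payload": {
  "targets": [
    [-0.22,0,-0.25,0,0,0,14],
    [-0.51,0,-0.41,0,0,0,14],
    [-0.84,0,-0.49,0,0,0,14],
    [-1.17,0,-0.46,0,0,0,14],
    [-1.27,0,-0.43,0,0,0,14]
  ]
}}

```text
time_s: 5.05
position: [0.6429, 0.0086, 0.2162]
tool_rot: [[0.997, 0.076, 0.007], [0.076, -0.997, 0.001], [0.008, 0.0, -1.0]]
ft_force: [2.6, 7.2, 3.3]
grip_width: 0.0171
```

```bash
python3 -c "
from h import *
st()
p,d=snap('side','side3')
cv2.imwrite('pics/side3b.png',cv2.resize(cv2.cvtColor(p,cv2.COLOR_RGB2BGR)[90:250,200:380],None,fx=3,fy=3))"
```

```text
t 5.05 pos [0.6429 0.0086 0.2162] F [2.6 7.2 3.3] w 0.0171
[[0.997, 0.076, 0.007], [0.076, -0.997, 0.001], [0.008, 0.0, -1.0]]
[-9.8 31.7 59.9  0.1 87.9 75.8]
```

View pics/side3b.png

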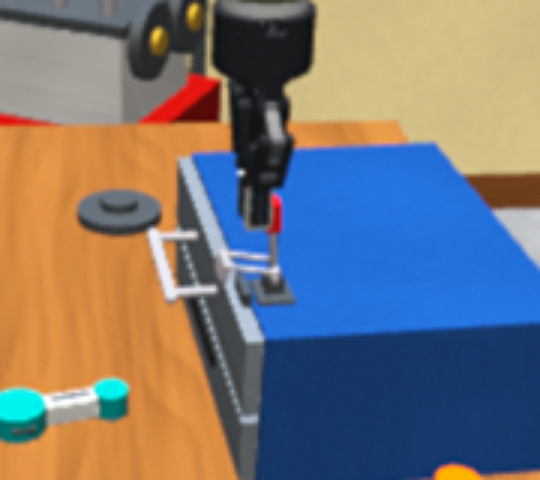

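```bash
cat >> h.py <<'E'
def red(n,p,d):
    W=cloud(n,d);q=p.astype(int); m=(q[...,0]>140)&(q[...,1]<60)&(q[...,2]<90)&(W[...,2]>.15)&(W[...,0]>.57)&(W[...,0]<.76)&(abs(W[...,1])<.06)
    P=W[m];print(n,'red',m.sum(),P.mean(0).round(4),P.min(0).round(4),P.max(0).round(4)) if m.any() else print(n,'nored')
    return P
E
python3 -c "
from h import *
for n in('side','top'):
    p,d=snap(n,n+'4'); red(n,p,d)"
```

```text
side red 24 [0.659  0.0008 0.2225] [ 0.6558 -0.0032  0.2079] [0.6613 0.0091 0.2342]
top nored
```

Call:
{"api": "send_rows", "payload": {
  "targets": [
    [0,0,0,0,0,0,12],
    [-0.1,0,0.02,0,0,0,12],
    [-0.2,0,0.04,0,0,0,12],
    [-0.3,0,0.06,0,0,0,12],
    [-0.4,0,0.1,0,0,0,12]
  ],
  "grip_force": 60
}}

```text
time_s: 5.82
position: [0.6234, 0.0071, 0.2101]
tool_rot: [[0.997, 0.076, 0.006], [0.076, -0.997, 0.001], [0.006, -0.0, -1.0]]
ft_force: [2.5, 5.7, -3.8]
grip_width: 0.0145
```

```bash
python3 -c "
from h import *
st()
p,d=snap('side','side5');red('side',p,d)
cv2.imwrite('pics/side5b.png',cv2.resize(cv2.cvtColor(p,cv2.COLOR_RGB2BGR)[90:250,200:380],None,fx=3,fy=3))"
```

```text
t 5.83 pos [0.6234 0.0071 0.2101] F [ 2.5  5.7 -3.8] w 0.0145
[[0.997, 0.076, 0.006], [0.076, -0.997, 0.001], [0.006, -0.0, -1.0]]
[-10.3  29.9  64.2   0.1  85.5  75.4]
side red 35 [ 0.6406 -0.0012  0.2218] [ 0.5909 -0.0099  0.2062] [0.6475 0.0052 0.3377]
```

View pics/side5b.png

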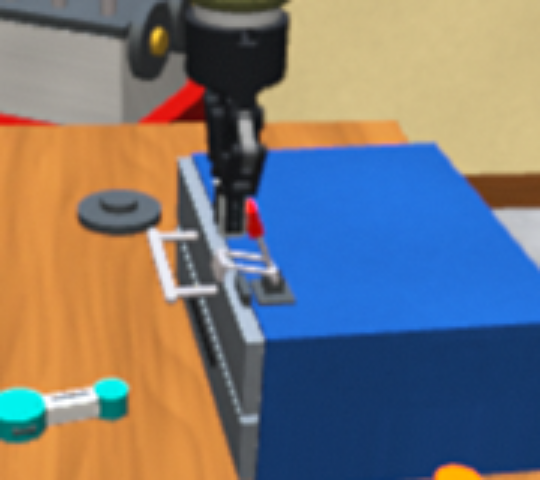

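The lever now leans towards the drawer side, about 110° by eye. I'll release it and rise.

Call:
{"api": "send_rows", "payload": {
  "targets": [
    [0,0,0,0,0,0,50],
    [0,0,0,0,0,0,50],
    [0,0,0,0,0,0,50],
    [0,0,-0.6,0,0,0,50],
    [0,0,-1.2,0,0,0,50]
  ]
}}

```text
time_s: 6.5
position: [0.6224, 0.0063, 0.2684]
tool_rot: [[0.997, 0.075, -0.0], [0.075, -0.997, -0.0], [-0.0, 0.0, -1.0]]
ft_force: [-0.0, -0.9, -0.2]
grip_width: 0.0503
```

Call:
{"api": "send_rows", "payload": {
  "targets": [
    [-0.5,0,-0.3,0,0,0,50],
    [-1.0,0,-0.3,0,0,0,50],
    [-1.6,0,-0.3,0,0,0,50],
    [-2.0,0,-0.3,0,0,0,50]
  ]
}}

```text
time_s: 7.0
position: [0.5217, -0.0012, 0.283]
tool_rot: [[0.997, 0.075, 0.001], [0.075, -0.997, -0.0], [0.001, 0.001, -1.0]]
ft_force: [-0.2, -0.1, 0.5]
grip_width: 0.0499
```

```bash
python3 -c "
from h import *
st()
p,d=snap('side','side6');red('side',p,d)
cv2.imwrite('pics/side6b.png',cv2.resize(cv2.cvtColor(p,cv2.COLOR_RGB2BGR)[90:250,200:380],None,fx=3,fy=3))
p,d=snap('top','top6');red('top',p,d)
rows(((.58,.111,.25),94.3),((.58,.111,.108),94.3))
"
```

```text
t 7.0 pos [ 0.5217 -0.0012  0.283 ] F [-0.2 -0.1  0.5] w 0.0499
[[0.997, 0.075, 0.001], [0.075, -0.997, -0.0], [0.001, 0.001, -1.0]]
[-13.1  17.   73.   -0.   89.9  72.5]
side red 49 [6.364e-01 2.000e-04 2.198e-01] [ 0.628  -0.0044  0.2061] [0.6446 0.0111 0.2296]
top nored
[1.33, -2.15, 0.67] [0.01, -0.0, -11.25] mm 131 deg 90.0
[1.33, -2.15, 3.51] [0.01, -0.0, -11.25] mm 216 deg 90.0
```

View pics/side6b.png

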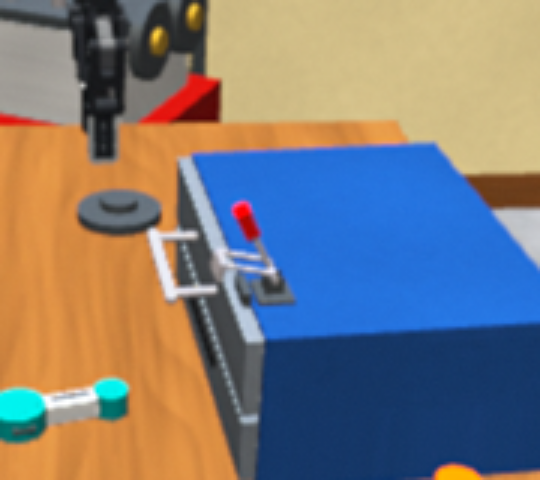

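Call:
{"api": "send_rows", "payload": {
  "targets": [
    [0.2,-0.4,0.1,0,0,-1.3,30],
    [0.4,-0.8,0.2,0,0,-2.6,30],
    [0.6,-1.2,0.3,0,0,-3.9,30],
    [0.8,-1.6,0.4,0,0,-5.2,30],
    [1.0,-2.0,0.5,0,0,-6.5,30]
  ]
}}

```text
time_s: 7.72
position: [0.5662, 0.1032, 0.2573]
tool_rot: [[0.55, 0.835, 0.0], [0.835, -0.55, -0.0], [0.0, 0.0, -1.0]]
ft_force: [1.0, -0.2, 0.0]
grip_width: 0.0296
```

```bash
python3 -c "
from h import *
st()
rows(((.58,.112,.25),94.3),((.58,.112,.105),94.3))
"
```

```text
t 7.72 pos [0.5662 0.1032 0.2573] F [ 1.  -0.2  0. ] w 0.0296
[[0.55, 0.835, 0.0], [0.835, -0.55, -0.0], [0.0, 0.0, -1.0]]
[-1.4 23.5 67.3 -0.  89.2 31.9]
[0.3, 0.13, 0.15] [0.0, 0.0, -4.7] mm 18 deg 37.6
[0.3, 0.13, 3.05] [0.0, 0.0, -4.7] mm 153 deg 37.6
```

Call:
{"api": "send_rows", "payload": {
  "targets": [
    [0.1,0.05,0.1,0,0,-1.2,30],
    [0.2,0.1,0.15,0,0,-2.4,30],
    [0.3,0.13,0.3,0,0,-3.6,30],
    [0.3,0.13,0.8,0,0,-4.7,30],
    [0.3,0.13,1.5,0,0,-4.7,30]
  ]
}}

```text
time_s: 8.35
position: [0.5801, 0.1114, 0.1823]
tool_rot: [[-0.07, 0.998, 0.002], [0.998, 0.07, -0.0], [-0.0, 0.002, -1.0]]
ft_force: [-0.1, -0.3, -0.5]
grip_width: 0.0301
```

```bash
python3 -c "
from h import *
st()
rows(((.58,.112,.105),94.3))
p,d=snap('side','side7')
cv2.imwrite('pics/side7b.png',cv2.resize(cv2.cvtColor(p,cv2.COLOR_RGB2BGR)[90:250,200:380],None,fx=3,fy=3))
p,d=snap('top','top7')
cv2.imwrite('pics/top7b.png',cv2.resize(cv2.cvtColor(p,cv2.COLOR_RGB2BGR)[100:220,170:310],None,fx=4,fy=4))
"
```

```text
t 8.35 pos [0.5801 0.1114 0.1823] F [-0.1 -0.3 -0.5] w 0.0301
[[-0.07, 0.998, 0.002], [0.998, 0.07, -0.0], [-0.0, 0.002, -1.0]]
[-0.6 28.  72.5 -0.  79.4 -4.6]
[0.01, -0.0, 1.55] [0.02, 0.0, -0.03] mm 77 deg 0.3
```

View pics/side7b.png

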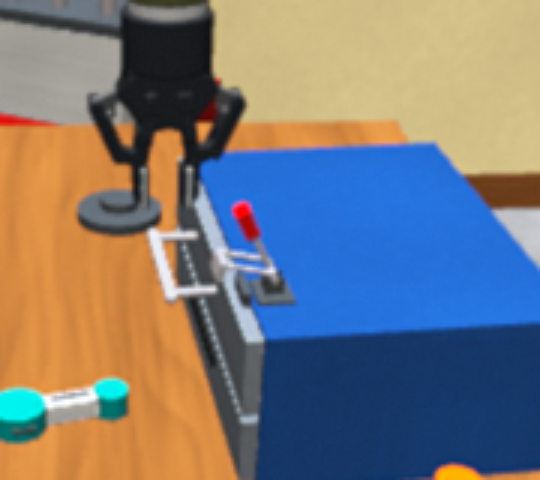

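View pics/top7b.png

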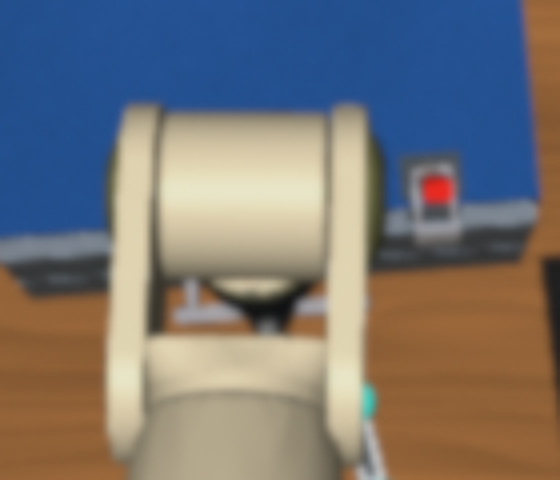

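The fingers straddle the bar position, with rear-finger clearance looking OK. Descending.

Call:
{"api": "send_rows", "payload": {
  "targets": [
    [0,0,0.4,0,0,0,30],
    [0,0,0.8,0,0,0,30],
    [0,0,1.2,0,0,0,30],
    [0,0,1.5,0,0,0,30],
    [0,0,1.5,0,0,0,30]
  ],
  "grip_force": 40
}}

```text
time_s: 9.07
position: [0.579, 0.1114, 0.1073]
tool_rot: [[-0.068, 0.998, -0.001], [0.998, 0.068, 0.0], [0.0, -0.001, -1.0]]
ft_force: [-0.6, 0.1, -0.0]
grip_width: 0.0303
```

Call:
{"api": "send_rows", "payload": {
  "targets": [
    [0,0,0,0,0,0,6],
    [0,0,0,0,0,0,6],
    [0,0,0,0,0,0,6],
    [0,0,0,0,0,0,6]
  ]
}}

```text
time_s: 9.57
position: [0.5786, 0.1113, 0.1086]
tool_rot: [[-0.069, 0.998, 0.0], [0.998, 0.069, -0.0], [-0.0, 0.0, -1.0]]
ft_force: [-5.6, -1.3, 6.0]
grip_width: 0.0095
```

Call:
{"api": "send_rows", "payload": {
  "targets": [
    [0,-0.4,0,0,0,0,6],
    [0,-0.9,0,0,0,0,6],
    [-0.01,-1.4,0,0,0,0,6],
    [-0.01,-1.9,0,0,0,0,6],
    [-0.02,-2.4,0,0,0,0,6]
  ]
}}

```text
time_s: 10.2
position: [0.4599, 0.1025, 0.1086]
tool_rot: [[-0.068, 0.998, 0.005], [0.998, 0.068, 0.001], [0.001, 0.005, -1.0]]
ft_force: [3.2, 4.2, 3.8]
grip_width: 0.0095
```

Call:
{"api": "send_rows", "payload": {
  "targets": [
    [0,-0.4,0,0,0,0,6],
    [-0.01,-0.8,0,0,0,0,6],
    [-0.01,-1.02,0,0,0,0,6],
    [-0.01,-1.02,0,0,0,0,6]
  ]
}}

```text
time_s: 10.7
position: [0.4091, 0.0988, 0.1085]
tool_rot: [[-0.068, 0.998, 0.004], [0.998, 0.068, 0.001], [0.001, 0.004, -1.0]]
ft_force: [-0.5, 4.6, 5.1]
grip_width: 0.0093
```

```bash
python3 -c "
from h import *
st()
p,d=snap('side','side8')
cv2.imwrite('pics/side8b.png',cv2.resize(cv2.cvtColor(p,cv2.COLOR_RGB2BGR)[90:380,130:400],None,fx=2,fy=2))
"
```

```text
t 10.7 pos [0.4091 0.0988 0.1085] F [-0.5  4.6  5.1] w 0.0093
[[-0.068, 0.998, 0.004], [0.998, 0.068, 0.001], [0.001, 0.004, -1.0]]
[-2.700e+00  1.770e+01  1.049e+02  1.000e-01  5.720e+01 -6.700e+00]
```

View pics/side8b.png

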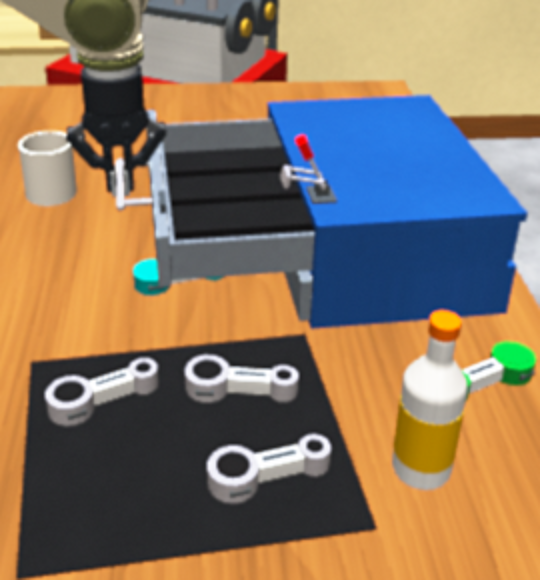

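Call:
{"api": "send_rows", "payload": {
  "targets": [
    [0,-0.03,0,0,0,0,6],
    [0,-0.06,0,0,0,0,6],
    [0,-0.06,0,0,0,0,6]
  ]
}}

```text
time_s: 11.12
position: [0.409, 0.0987, 0.1087]
tool_rot: [[-0.068, 0.998, 0.01], [0.998, 0.068, 0.002], [0.002, 0.01, -1.0]]
ft_force: [10.8, 8.5, -5.6]
grip_width: 0.0089
```

Call:
{"api": "send_rows", "payload": {
  "targets": [
    [0,0.05,0,0,0,0,30],
    [0,0.06,0,0,0,0,32],
    [0,0.06,0,0,0,0,32],
    [0,0.06,-1.0,0,0,0,32],
    [0,0.06,-2.2,0,0,0,32]
  ]
}}

```text
time_s: 11.75
position: [0.4076, 0.0981, 0.2185]
tool_rot: [[-0.068, 0.998, -0.003], [0.998, 0.068, 0.0], [0.0, -0.003, -1.0]]
ft_force: [0.7, 0.8, 0.4]
grip_width: 0.0321
```

```bash
python3 -c "
from h import *
st()
p,d=snap('side','side9');np.savez('s9.npz',p=p,d=d)
for n in ('side',):
  for mm,P,sat,r in rods(p,d,n):
    v,u=np.nonzero(mm); print((u.mean().round(),v.mean().round()),len(P),'sat',sat,np.round(P.mean(0),4))
p,d=snap('top','top9');np.savez('t9.npz',p=p,d=d)
for mm,P,sat,r in rods(p,d):
    v,u=np.nonzero(mm); print((u.mean().round(),v.mean().round()),len(P),'sat',sat,np.round(P.mean(0),4),np.round(np.ravel(r[0]),4),np.round(r[1],3),round(r[2],1))
"
```

```text
t 11.75 pos [0.4076 0.0981 0.2185] F [0.7 0.8 0.4] w 0.0321
[[-0.068, 0.998, -0.003], [0.998, 0.068, 0.0], [0.0, -0.003, -1.0]]
[-2.7  9.3 94.5 -0.  76.3 -6.7]
(np.float64(230.0), np.float64(55.0)) 286 sat 89.0 [0.545  1.9901 0.0314]
(np.float64(233.0), np.float64(104.0)) 373 sat 16.0 [0.5439 0.9896 0.0322]
(np.float64(155.0), np.float64(182.0)) 202 sat 33.0 [0.2866 0.2633 0.0312]
(np.float64(203.0), np.float64(226.0)) 133 sat 255.0 [0.4422 0.0337 0.0244]
(np.float64(328.0), np.float64(240.0)) 949 sat 202.0 [ 0.7561 -0.0514  0.0314]
(np.float64(381.0), np.float64(271.0)) 414 sat 227.5 [ 0.8535 -0.1621  0.0242]
(np.float64(178.0), np.float64(283.0)) 713 sat 12.0 [ 0.3966 -0.1854  0.0272]
(np.float64(248.0), np.float64(278.0)) 668 sat 12.0 [ 0.5485 -0.1747  0.0272]
(np.float64(261.0), np.float64(321.0)) 922 sat 11.0 [ 0.5679 -0.3002  0.0275]
(np.float64(341.0), np.float64(321.0)) 298 sat 255.0 [ 0.7219 -0.3122  0.032 ]
(np.float64(335.0), np.float64(94.0)) 431 sat 171.0 [ 0.8409 -0.1637  0.027 ] [ 0.8346 -0.1688] [0.124 0.05 ] 27.6
(np.float64(384.0), np.float64(187.0)) 494 sat 9.0 [ 0.5672 -0.2945  0.0306] [ 0.5745 -0.2897] [0.124 0.05 ] 19.9
(np.float64(339.0), np.float64(194.0)) 473 sat 9.0 [ 0.5459 -0.1686  0.0308] [ 0.5553 -0.1691] [0.049 0.124] 83.5
(np.float64(118.0), np.float64(191.0)) 216 sat 30.0 [0.5544 0.4555 0.0259] [0.5546 0.4579] [0.046 0.049] 12.7
(np.float64(345.0), np.float64(249.0)) 496 sat 9.0 [ 0.3951 -0.1797  0.0309] [ 0.404  -0.1802] [0.124 0.048] 18.7
```

View pics/top9.png

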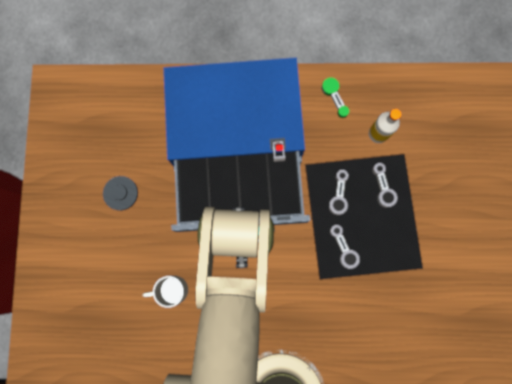

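```bash
cat >> h.py <<'E'
from scipy.optimize import least_squares
def sdf(P,x,y,t):
    c,s=np.cos(t),np.sin(t); u=(P[:,0]-x)*c+(P[:,1]-y)*s; v=-(P[:,0]-x)*s+(P[:,1]-y)*c
    a=np.hypot(u+.0425,v)-.025; b=np.hypot(u-.0425,v)-.016
    qx=abs(u)-.0425; qy=abs(v)-.009
    k=np.hypot(np.maximum(qx,0),np.maximum(qy,0))+np.minimum(np.maximum(qx,qy),0)
    return np.minimum(np.minimum(a,b),k)
def rodfit(mm,W):
    cs,_=cv2.findContours(mm.astype(np.uint8),cv2.RETR_EXTERNAL,cv2.CHAIN_APPROX_NONE)
    c=max(cs,key=len)[:,0]; B=W[c[:,1],c[:,0],:2]; P=W[mm][:,:2]; B=B[~np.isnan(B[:,0])]
    m=P.mean(0); ev,V=np.linalg.eigh(np.cov(P.T)); best=None
    for sg in(1,-1):
        a=V[:,1]*sg; r=least_squares(lambda q:sdf(B,*q)+.0005,[*m,np.arctan2(a[1],a[0])],loss='soft_l1',f_scale=.002,x_scale=[.01,.01,.1])
        if best is None or r.cost<best.cost: best=r
    return best.x[0],best.x[1],np.degrees(best.x[2]),best.cost
def allrods(n,p,d):
    W=cloud(n,d); o=[]
    for mm,P,sat,r in rods(p,d,n):
        if sat<25 and P[:,1].mean()<-.05 and P[:,1].mean()>-.5:
            f=rodfit(mm,W); print(n,np.round(f[:2],4),round(f[2],1),'cost %.1e'%f[3],len(P)); o.append(f)
    return o
E
python3 -c "
from h import *
for n,f in(('top','t9.npz'),('side','s9.npz'),('top','top0.npz'),('side','side0.npz')):
    f=np.load(f); allrods(n,f['p'],f['d'])
# drawer geometry from top
f=np.load('t9.npz');W=cloud('top',f['d']);h=W[...,2]
ax=np.array([.9971,.0755]);ay=np.array([-.0755,.9971]);C=np.array([.5396,.1086])
U=(W[...,:2]-C)@ax; V=(W[...,:2]-C)@ay
m=(h>.118)&(h<.14)&(U>-.05)&(U<.06)
print('side wall V', np.round(np.percentile(V[m&(V<0)],[1,50,99]),4),np.round(np.percentile(V[m&(V>0)],[1,50,99]),4))
m=(h>.09)&(h<.1)&(U>0)&(U<.06)&(abs(V)<.15)
print(np.histogram(V[m],bins=np.arange(-.1,.11,.01)))
"
```

```text
top [ 0.5801 -0.2923] 13.8 cost 4.4e-05 494
top [ 0.5591 -0.1709] -8.6 cost 4.2e-05 473
top [ 0.4073 -0.1747] 24.3 cost 4.6e-05 496
side [ 0.4073 -0.1767] 24.4 cost 1.0e-04 713
side [ 0.5592 -0.1728] -8.3 cost 1.1e-04 668
side [ 0.5799 -0.2939] 14.1 cost 7.2e-05 922
top [ 0.5799 -0.2924] 14.1 cost 4.6e-05 497
top [ 0.5592 -0.1708] -8.7 cost 3.9e-05 474
top [ 0.4073 -0.1746] 24.2 cost 4.1e-05 499
side [ 0.4072 -0.1765] 24.5 cost 1.1e-04 706
side [ 0.559  -0.1726] -8.2 cost 9.3e-05 672
side [ 0.58   -0.2938] 14.3 cost 5.6e-05 910
side wall V [-0.1639 -0.1603 -0.1575] [0.1594 0.162  0.1662]
(array([ 8, 25, 25,  4,  4,  3,  4,  4,  6, 19, 36,  5,  1,  2,  2,  2,  5,
       14, 43,  6]), array([-1.00000000e-01, -9.00000000e-02, -8.00000000e-02, -7.00000000e-02,
       -6.00000000e-02, -5.00000000e-02, -4.00000000e-02, -3.00000000e-02,
       -2.00000000e-02, -1.00000000e-02, -5.55111512e-17,  1.00000000e-02,
        2.00000000e-02,  3.00000000e-02,  4.00000000e-02,  5.00000000e-02,
        6.00000000e-02,  7.00000000e-02,  8.00000000e-02,  9.00000000e-02,
        1.00000000e-01]))
```

Rods: A (.559,-.172,-8.5°), B (.580,-.293,14°), C (.407,-.176,24.4°). The two cameras agree. Lane geometry is confirmed to about 1 mm. Heading to A first.

```bash
python3 -c "
from h import *
rows(((.559,-.172,.16),-8.5))"
```

```text
[-5.59, 2.58, 1.29] [0.06, -0.06, 12.8] mm 315 deg 102.4
```

Call:
{"api": "send_rows", "payload": {
  "targets": [
    [-0.6,0.25,0,0,0,1.3,50],
    [-1.2,0.5,0,0,0,2.6,50],
    [-1.8,0.75,0,0,0,3.9,50],
    [-2.4,1.0,0,0,0,5.2,50],
    [-3.0,1.3,0,0,0,6.5,50]
  ]
}}

```text
time_s: 12.48
position: [0.4835, -0.048, 0.2171]
tool_rot: [[0.748, 0.664, -0.001], [0.664, -0.748, 0.0], [-0.0, -0.001, -1.0]]
ft_force: [0.6, -0.1, -0.0]
grip_width: 0.0501
```

```bash
python3 -c "
from h import *
st();rows(((.559,-.172,.12),-8.5))"
```

```text
t 12.47 pos [ 0.4835 -0.048   0.2171] F [ 0.6 -0.1 -0. ] w 0.0501
[[0.748, 0.664, -0.001], [0.664, -0.748, 0.0], [-0.0, -0.001, -1.0]]
[-19.7  16.1  85.5   0.   78.4  28.8]
[-0.51, 2.86, 1.94] [-0.0, 0.01, 6.26] mm 175 deg 50.1
```

Call:
{"api": "send_rows", "payload": {
  "targets": [
    [-0.15,0.7,0.1,0,0,1.3,50],
    [-0.3,1.4,0.2,0,0,2.6,50],
    [-0.4,2.1,0.4,0,0,3.9,50],
    [-0.5,2.86,0.8,0,0,5.1,50],
    [-0.51,2.86,1.6,0,0,6.26,50]
  ]
}}

```text
time_s: 13.1
position: [0.5613, -0.1729, 0.1367]
tool_rot: [[0.989, -0.149, 0.002], [-0.149, -0.989, -0.002], [0.003, 0.001, -1.0]]
ft_force: [0.6, 0.1, -0.7]
grip_width: 0.0495
```

```bash
python3 -c "
from h import *
st()
p,d=snap('side','side10');allrods('side',p,d)
rows(((.559,-.172,.03),-8.5),((.559,-.172,.0065),-8.5))"
```

```text
t 13.1 pos [ 0.5613 -0.1729  0.1367] F [ 0.6  0.1 -0.7] w 0.0495
[[0.989, -0.149, 0.002], [-0.149, -0.989, -0.002], [0.003, 0.001, -1.0]]
[-28.7  30.1  76.9  -0.   72.9  69.9]
side [ 0.4072 -0.1766] 24.3 cost 8.1e-05 713
side [ 0.559  -0.1727] -8.3 cost 1.1e-04 665
side [ 0.58   -0.2941] 14.1 cost 7.9e-05 918
[0.04, 0.03, 2.01] [-0.02, 0.06, -0.05] mm 101 deg 0.6
[0.04, 0.03, 2.48] [-0.02, 0.06, -0.05] mm 124 deg 0.6
```

View pics/side10.png

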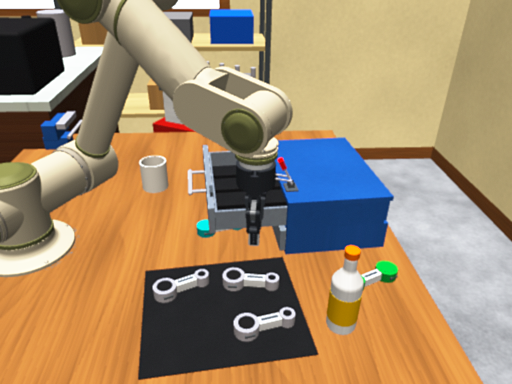

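The gripper is above rod A, which is unchanged at about (250,279). Descending and gripping.

Call:
{"api": "send_rows", "payload": {
  "targets": [
    [0.02,0.01,0.7,0,0.05,-0.05,50],
    [0.0,0.0,1.4,0,0.05,-0.05,50],
    [0,0,2.1,0,0.05,-0.05,50],
    [0,0,2.4,0,0.05,-0.05,50],
    [0,0,2.4,0,0.05,-0.05,50]
  ],
  "grip_force": 80
}}

```text
time_s: 13.78
position: [0.5599, -0.1703, 0.0175]
tool_rot: [[0.991, -0.134, 0.006], [-0.134, -0.991, -0.0], [0.006, -0.0, -1.0]]
ft_force: [-0.7, 0.4, 0.2]
grip_width: 0.0499
```

```bash
python3 -c "
from h import *
st()
rows(((.559,-.172,.0065),-8.5))"
```

```text
t 13.78 pos [ 0.5599 -0.1703  0.0175] F [-0.7  0.4  0.2] w 0.0499
[[0.991, -0.134, 0.006], [-0.134, -0.991, -0.0], [0.006, -0.0, -1.0]]
[-28.6  38.3  84.5   0.2  56.9  69. ]
[-0.01, 0.04, 0.22] [-0.0, -0.04, 0.1] mm 11 deg 0.9
```

Call:
{"api": "send_rows", "payload": {
  "targets": [
    [0,0.04,0.1,0,0,0.1,50],
    [0,0.04,0.2,0,0,0.1,50],
    [0,0.04,0.2,0,0,0.1,12],
    [0,0.04,0.2,0,0,0.1,12],
    [0,0.04,0.2,0,0,0.1,12]
  ]
}}

```text
time_s: 14.4
position: [0.56, -0.1724, 0.0082]
tool_rot: [[0.989, -0.149, 0.008], [-0.149, -0.989, -0.001], [0.008, 0.0, -1.0]]
ft_force: [-0.7, 0.6, 4.6]
grip_width: 0.0161
```

Call:
{"api": "send_rows", "payload": {
  "targets": [
    [0,0,0,0,0,0,12],
    [0,0,0,0,0,0,12],
    [0,0,0,0,0,0,12]
  ]
}}

```text
time_s: 14.78
position: [0.56, -0.1724, 0.0082]
tool_rot: [[0.989, -0.149, 0.008], [-0.149, -0.989, -0.001], [0.008, -0.0, -1.0]]
ft_force: [-2.1, 1.6, 5.7]
grip_width: 0.0166
```

Call:
{"api": "send_rows", "payload": {
  "targets": [
    [0,0,-0.5,0,0,0,12],
    [0,0,-1.2,0,0,0,12],
    [-0.2,0,-2.1,0,0,0,12],
    [-0.5,0,-3.0,0,0,0,12],
    [-0.9,0,-3.6,0,0,0,12]
  ]
}}

```text
time_s: 15.4
position: [0.5138, -0.1656, 0.1888]
tool_rot: [[0.989, -0.148, 0.008], [-0.148, -0.989, -0.002], [0.008, 0.001, -1.0]]
ft_force: [0.6, -0.3, -3.1]
grip_width: 0.0166
```

```bash
python3 -c "
from h import *
st()
p,d=snap('side','side11')
rows(((.49,-.03,.192),4.3),((.49,.068,.192),4.3),((.5427,.0682,.18),4.3))"
```

```text
t 15.4 pos [ 0.5138 -0.1656  0.1888] F [ 0.6 -0.3 -3.1] w 0.0166
[[0.989, -0.148, 0.008], [-0.148, -0.989, -0.002], [0.008, 0.001, -1.0]]
[-30.5  22.6  80.5   0.2  76.5  68. ]
[-0.85, -2.61, -0.01] [0.03, -0.08, -1.6] mm 137 deg 12.8
[-1.14, -4.55, -0.02] [0.03, -0.08, -1.6] mm 235 deg 12.8
[-0.11, -4.71, 0.23] [0.03, -0.08, -1.6] mm 236 deg 12.8
```

View pics/side11.png

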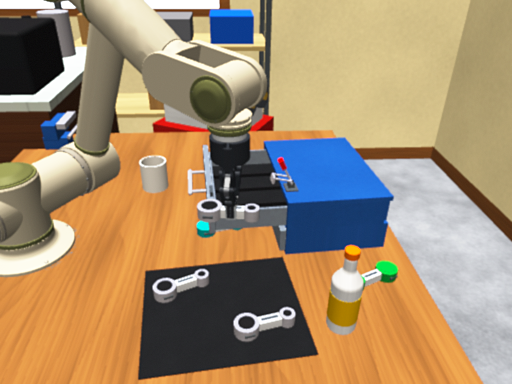

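The rod is held level at (228,212). Carrying it to lane 1.

Call:
{"api": "send_rows", "payload": {
  "targets": [
    [-0.4,-0.9,0,0,0,-0.5,12],
    [-0.8,-1.8,0,0,0,-1.0,12],
    [-0.95,-2.7,0,0,-0.05,-1.6,12],
    [-1.0,-3.6,0,0,-0.08,-1.6,12],
    [-1.1,-4.5,0,0,-0.08,-1.6,12]
  ]
}}

```text
time_s: 16.08
position: [0.4931, 0.0665, 0.1861]
tool_rot: [[0.997, 0.074, -0.005], [0.074, -0.997, -0.001], [-0.005, 0.0, -1.0]]
ft_force: [1.0, -1.2, -3.0]
grip_width: 0.0161
```

```bash
python3 -c "
from h import *
st()
rows(((.5427,.0682,.18),4.3),((.5427,.0682,.092),4.3))"
```

```text
t 16.07 pos [0.4931 0.0665 0.1861] F [ 1.  -1.2 -3. ] w 0.0161
[[0.997, 0.074, -0.005], [0.074, -0.997, -0.001], [-0.005, 0.0, -1.0]]
[-5.9 19.  86.7 -0.1 74.6 79.8]
[0.99, 0.04, 0.12] [0.0, 0.04, -0.01] mm 50 deg 0.3
[1.0, 0.04, 1.88] [0.0, 0.04, -0.01] mm 106 deg 0.3
```

Call:
{"api": "send_rows", "payload": {
  "targets": [
    [0.5,0.02,0,0,0.04,0,12],
    [0.99,0.04,0.1,0,0.04,0,12],
    [0.99,0.04,0.6,0,0.04,0,12],
    [0.99,0.04,1.2,0,0.04,0,12],
    [0.99,0.04,1.6,0,0.04,0,12]
  ]
}}

```text
time_s: 16.7
position: [0.5424, 0.0667, 0.1048]
tool_rot: [[0.997, 0.074, 0.001], [0.074, -0.997, -0.0], [0.001, 0.0, -1.0]]
ft_force: [2.5, 0.2, -1.5]
grip_width: 0.0162
```

```bash
python3 -c "
from h import *
st()
p,d=snap('side','side12')
cv2.imwrite('pics/side12b.png',cv2.resize(cv2.cvtColor(p,cv2.COLOR_RGB2BGR)[90:250,150:330],None,fx=3,fy=3))
rows(((.5427,.0682,.09),4.3))"
```

```text
t 16.7 pos [0.5424 0.0667 0.1048] F [ 2.5  0.2 -1.5] w 0.0162
[[0.997, 0.074, 0.001], [0.074, -0.997, -0.0], [0.001, 0.0, -1.0]]
[-5.4 28.6 85.9  0.  65.4 80.3]
[0.01, -0.03, 0.26] [-0.0, 0.0, -0.01] mm 13 deg 0.1
```

View pics/side12b.png

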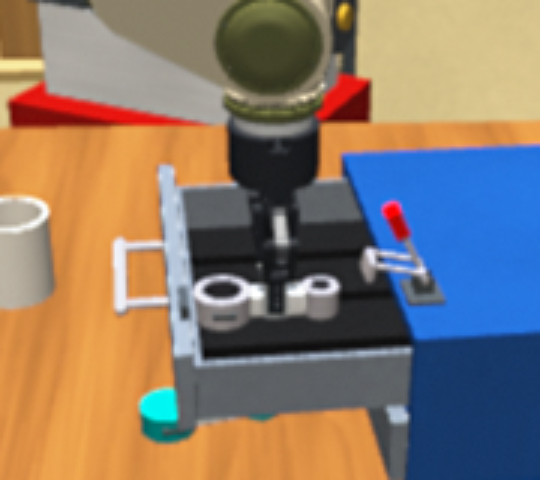

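The rod is above lane 1, clear of the front. Lowering and releasing.

Call:
{"api": "send_rows", "payload": {
  "targets": [
    [0,-0.02,0.15,0,0,0,12],
    [0,-0.02,0.3,0,0,0,12],
    [0,-0.02,0.31,0,0,0,12],
    [0,-0.02,0.31,0,0,0,38],
    [0,-0.02,0.31,0,0,0,38]
  ]
}}

```text
time_s: 17.38
position: [0.5423, 0.0677, 0.0916]
tool_rot: [[0.997, 0.074, 0.002], [0.074, -0.997, -0.0], [0.002, 0.0, -1.0]]
ft_force: [-0.2, 0.5, -0.4]
grip_width: 0.038
```

Call:
{"api": "send_rows", "payload": {
  "targets": [
    [0,0,0,0,0,0,38],
    [0,0,-0.5,0,0,0,38],
    [0,0,-1.2,0,0,0,38],
    [-0.3,0,-2,0,0,0,38],
    [-0.8,0,-2.4,0,0,0,50]
  ]
}}

```text
time_s: 18.0
position: [0.5024, 0.0646, 0.2131]
tool_rot: [[0.997, 0.074, 0.004], [0.074, -0.997, -0.0], [0.004, 0.001, -1.0]]
ft_force: [-0.2, 0.9, -1.1]
grip_width: 0.0502
```

```bash
python3 -c "
from h import *
st()
p,d=snap('side','side13');a=allrods('side',p,d)
cv2.imwrite('pics/side13b.png',cv2.resize(cv2.cvtColor(p,cv2.COLOR_RGB2BGR)[90:380,130:400],None,fx=2,fy=2))
rows(((.407,-.1755,.18),24.3))
p,d=snap('top','top13');a=allrods('top',p,d)"
```

```text
t 18.0 pos [0.5024 0.0646 0.2131] F [-0.2  0.9 -1.1] w 0.0502
[[0.997, 0.074, 0.004], [0.074, -0.997, -0.0], [0.004, 0.001, -1.0]]
[-6.1 18.2 83.1 -0.  78.5 79.7]
side [ 0.4072 -0.1765] 24.4 cost 8.9e-05 710
side [ 0.5801 -0.2939] 14.2 cost 6.4e-05 919
[-2.22, 4.65, 0.69] [0.02, -0.04, -2.5] mm 260 deg 20.0
top [ 0.5799 -0.2923] 13.8 cost 4.4e-05 502
top [ 0.4072 -0.1746] 24.1 cost 4.2e-05 499
```

View pics/side13b.png

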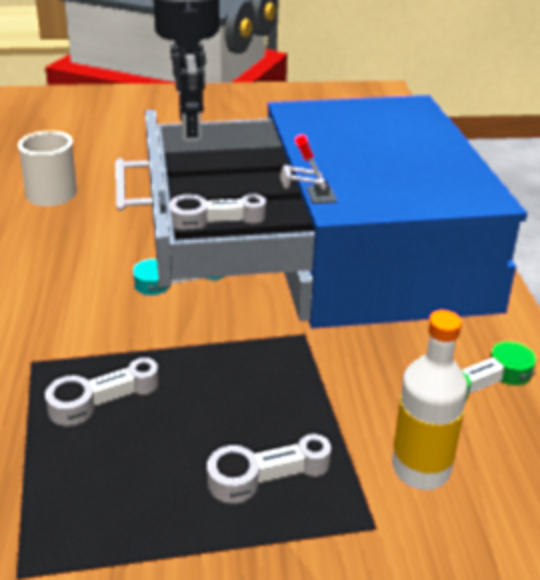

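Rod A lies flat in the drawer (crop (218,208)), and the others are unmoved. Heading to rod C.

Call:
{"api": "send_rows", "payload": {
  "targets": [
    [-0.5,0.95,0,0,0,-0.5,50],
    [-1.0,1.9,0,0,0,-1.0,50],
    [-1.5,2.85,0,0,0,-1.5,50],
    [-1.95,3.8,0,0,0,-2.0,50],
    [-2.22,4.65,0.4,0,0,-2.5,50]
  ]
}}

```text
time_s: 18.73
position: [0.4087, -0.1775, 0.1911]
tool_rot: [[0.911, 0.412, 0.003], [0.412, -0.911, -0.002], [0.002, 0.003, -1.0]]
ft_force: [0.4, -0.1, -0.3]
grip_width: 0.0502
```

```bash
python3 -c "
from h import *
st()
rows(((.4072,-.1755,.04),24.3),((.4072,-.1755,.0075),24.3))"
```

```text
t 18.73 pos [ 0.4087 -0.1775  0.1911] F [ 0.4 -0.1 -0.3] w 0.0502
[[0.911, 0.412, 0.003], [0.412, -0.911, -0.002], [0.002, 0.003, -1.0]]
[-38.8  13.5  94.    0.   72.3  26.9]
[-0.02, -0.06, 3.02] [0.02, -0.02, 0.01] mm 151 deg 0.2
[-0.02, -0.06, 3.67] [0.02, -0.02, 0.01] mm 184 deg 0.2
```

Call:
{"api": "send_rows", "payload": {
  "targets": [
    [-0.02,-0.05,0.8,0,0,0,50],
    [-0.02,-0.05,1.6,0,0,0,50],
    [-0.02,-0.06,2.4,0,0,0,50],
    [-0.02,-0.06,3.1,0,0,0,50],
    [-0.02,-0.06,3.4,0,0,0,50]
  ]
}}

```text
time_s: 19.35
position: [0.4064, -0.1727, 0.0186]
tool_rot: [[0.912, 0.411, -0.001], [0.411, -0.912, 0.002], [-0.0, -0.002, -1.0]]
ft_force: [0.1, -0.6, 0.5]
grip_width: 0.0504
```

```bash
python3 -c "
from h import *
st()
rows(((.4072,-.1755,.0075),24.3))"
```

```text
t 19.35 pos [ 0.4064 -0.1727  0.0186] F [ 0.1 -0.6  0.5] w 0.0504
[[0.912, 0.411, -0.001], [0.411, -0.912, 0.002], [-0.0, -0.002, -1.0]]
[-3.850e+01  2.880e+01  1.076e+02  1.000e-01  4.380e+01  2.720e+01]
[-0.01, 0.06, 0.22] [-0.02, 0.0, -0.01] mm 12 deg 0.2
```

Call:
{"api": "send_rows", "payload": {
  "targets": [
    [0,0.05,0.15,0,0,0,50],
    [0,0.05,0.21,0,0,0,50],
    [0,0.05,0.21,0,0,0,12],
    [0,0.05,0.21,0,0,0,12],
    [0,0.05,0.21,0,0,0,12]
  ]
}}

```text
time_s: 19.98
position: [0.408, -0.1753, 0.0112]
tool_rot: [[0.912, 0.411, 0.002], [0.411, -0.912, -0.001], [0.002, 0.001, -1.0]]
ft_force: [-1.6, 1.1, 4.7]
grip_width: 0.0157
```

Call:
{"api": "send_rows", "payload": {
  "targets": [
    [0,0,0,0,0,0,12],
    [0,0,0,0,0,0,12],
    [0,0,0,0,0,0,12]
  ]
}}

```text
time_s: 20.35
position: [0.408, -0.1753, 0.0112]
tool_rot: [[0.912, 0.411, 0.002], [0.411, -0.912, -0.001], [0.002, 0.001, -1.0]]
ft_force: [-0.7, 1.6, 5.4]
grip_width: 0.0158
```

Call:
{"api": "send_rows", "payload": {
  "targets": [
    [0,0,-0.5,0,0,0,12],
    [0,0,-1.2,0,0,0,12],
    [0,-0.1,-2.1,0,0,0,12],
    [0,-0.3,-3.0,0,0,0,12],
    [0,-0.6,-3.6,0,0,0,12]
  ]
}}

```text
time_s: 20.98
position: [0.3953, -0.1478, 0.1926]
tool_rot: [[0.912, 0.411, 0.003], [0.411, -0.912, -0.002], [0.002, 0.003, -1.0]]
ft_force: [0.3, -0.2, -3.2]
grip_width: 0.0164
```

```bash
python3 -c "
from h import *
st()
p,d=snap('side','side14')
rows(((.47,.04,.195),4.3),((.49,.149,.195),4.3),((.5365,.149,.18),4.3))"
```

```text
t 20.98 pos [ 0.3953 -0.1478  0.1926] F [ 0.3 -0.2 -3.2] w 0.0164
[[0.912, 0.411, 0.003], [0.411, -0.912, -0.002], [0.002, 0.003, -1.0]]
[-36.7  11.1  97.1   0.   71.6  29.1]
[2.9, -2.79, 0.0] [0.04, -0.04, 2.5] mm 201 deg 20.0
[4.16, -4.61, -0.0] [0.04, -0.04, 2.5] mm 311 deg 20.0
[5.0, -4.23, 0.3] [0.04, -0.04, 2.5] mm 328 deg 20.0
```

View pics/side14.png

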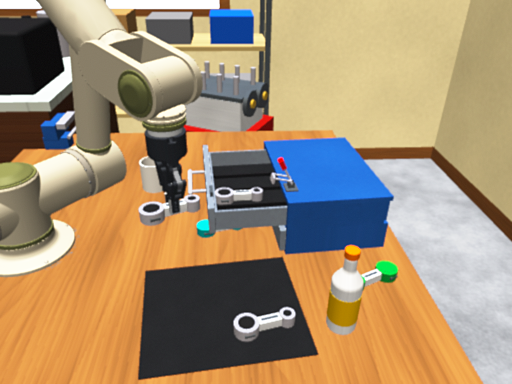

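Rod C is held level at (170,208). Carrying it to lane 2.

Call:
{"api": "send_rows", "payload": {
  "targets": [
    [0.8,-0.8,0,0,0,0.6,12],
    [1.6,-1.6,0,0,0,1.2,12],
    [2.4,-2.4,0,0,0,1.8,12],
    [3.2,-3.2,0,0,0,2.5,12],
    [3.9,-4.1,0,0,0,2.5,12]
  ]
}}

```text
time_s: 21.65
position: [0.4893, 0.1208, 0.1901]
tool_rot: [[0.997, 0.073, 0.001], [0.073, -0.997, -0.0], [0.001, 0.0, -1.0]]
ft_force: [1.0, -1.0, -2.6]
grip_width: 0.0164
```

```bash
python3 -c "
from h import *
st()
rows(((.5365,.149,.19),4.3),((.5365,.149,.105),4.3))"
```

```text
t 21.65 pos [0.4893 0.1208 0.1901] F [ 1.  -1.  -2.6] w 0.0164
[[0.997, 0.073, 0.001], [0.073, -0.997, -0.0], [0.001, 0.0, -1.0]]
[ 0.4 19.3 85.6 -0.  75.1 86.2]
[0.98, -0.49, 0.0] [0.0, -0.01, -0.01] mm 55 deg 0.1
[0.98, -0.49, 1.7] [0.0, -0.01, -0.01] mm 101 deg 0.1
```

Call:
{"api": "send_rows", "payload": {
  "targets": [
    [0.5,-0.3,0,0,0,0,12],
    [0.98,-0.49,0.1,0,0,0,12],
    [0.98,-0.49,0.6,0,0,0,12],
    [0.98,-0.49,1.2,0,0,0,12],
    [0.98,-0.49,1.6,0,0,0,12]
  ]
}}

```text
time_s: 22.28
position: [0.5357, 0.147, 0.1089]
tool_rot: [[0.997, 0.074, -0.0], [0.074, -0.997, -0.0], [-0.0, 0.0, -1.0]]
ft_force: [0.7, 0.2, -2.4]
grip_width: 0.0158
```

```bash
python3 -c "
from h import *
st()
p,d=snap('side','side15')
cv2.imwrite('pics/side15b.png',cv2.resize(cv2.cvtColor(p,cv2.COLOR_RGB2BGR)[90:250,150:330],None,fx=3,fy=3))
rows(((.5365,.149,.092),4.3))"
```

```text
t 22.27 pos [0.5357 0.147  0.1089] F [ 0.7  0.2 -2.4] w 0.0158
[[0.997, 0.074, -0.0], [0.074, -0.997, -0.0], [-0.0, 0.0, -1.0]]
[ 3.1 29.1 84.1 -0.  66.8 88.9]
[0.02, -0.04, 0.3] [0.0, 0.01, -0.01] mm 15 deg 0.1
```

View pics/side15b.png

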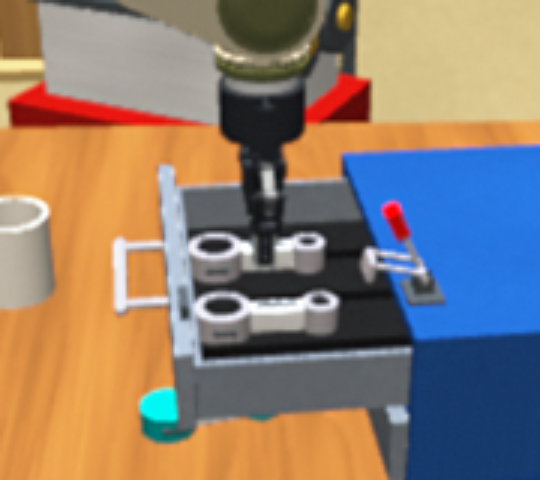

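Call:
{"api": "send_rows", "payload": {
  "targets": [
    [0,-0.04,0.15,0,0,0,12],
    [0,-0.04,0.28,0,0,0,12],
    [0,-0.04,0.33,0,0,0,12],
    [0,-0.04,0.33,0,0,0,38],
    [0,-0.04,0.33,0,0,0,38]
  ]
}}

```text
time_s: 22.95
position: [0.5363, 0.1491, 0.0948]
tool_rot: [[0.997, 0.074, 0.003], [0.074, -0.997, -0.0], [0.003, 0.0, -1.0]]
ft_force: [-0.7, -0.2, -0.1]
grip_width: 0.0382
```

Call:
{"api": "send_rows", "payload": {
  "targets": [
    [0,0,0,0,0,0,38],
    [0,0,-0.5,0,0,0,38],
    [0,0,-1.2,0,0,0,38],
    [-0.4,0,-2,0,0,0,38],
    [-1.0,0,-2.4,0,0,0,50]
  ]
}}

```text
time_s: 23.58
position: [0.4862, 0.1453, 0.2162]
tool_rot: [[0.997, 0.074, 0.005], [0.074, -0.997, 0.0], [0.005, 0.0, -1.0]]
ft_force: [0.5, 0.3, -0.5]
grip_width: 0.0501
```

```bash
python3 -c "
from h import *
st()
p,d=snap('side','side16');a=allrods('side',p,d)
cv2.imwrite('pics/side16b.png',cv2.resize(cv2.cvtColor(p,cv2.COLOR_RGB2BGR)[90:380,130:400],None,fx=2,fy=2))
rows(((.49,-.08,.21),8),((.58,-.293,.17),14))
p,d=snap('top','top16');a=allrods('top',p,d)"
```

```text
t 23.57 pos [0.4862 0.1453 0.2162] F [ 0.5  0.3 -0.5] w 0.0501
[[0.997, 0.074, 0.005], [0.074, -0.997, 0.0], [0.005, 0.0, -1.0]]
[ 3.3 18.1 82.7 -0.  78.9 89. ]
side [ 0.5799 -0.2939] 14.0 cost 7.2e-05 912
[-0.21, 4.51, 0.16] [0.0, -0.04, -0.46] mm 226 deg 3.7
[1.27, 8.89, 0.97] [0.01, -0.04, -1.21] mm 452 deg 9.7
top [ 0.58   -0.2924] 13.8 cost 4.3e-05 497
```

View pics/side16b.png

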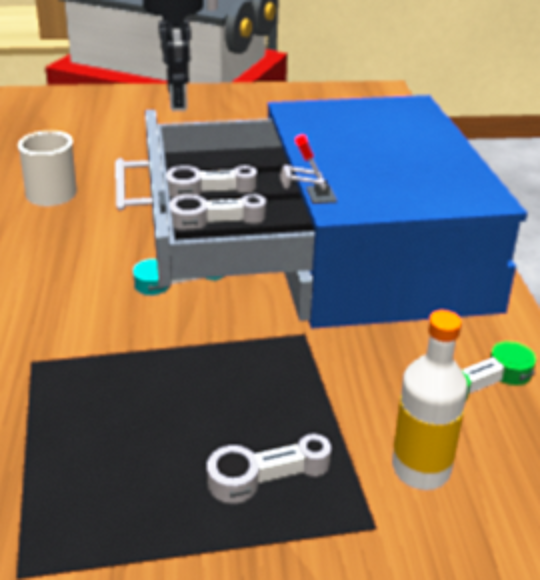

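Two rods lie flat in separate lanes. One remains on the mat at (.580,-.293), 14°.

Call:
{"api": "send_rows", "payload": {
  "targets": [
    [0,1.1,0,0,0,-0.1,50],
    [-0.1,2.2,0,0,0,-0.2,50],
    [-0.15,3.3,0,0,0,-0.35,50],
    [-0.2,4.5,0,0,0,-0.45,50],
    [0.1,5.5,0.1,0,0,-0.6,50]
  ]
}}

```text
time_s: 24.3
position: [0.5114, -0.131, 0.2091]
tool_rot: [[0.988, 0.157, 0.002], [0.157, -0.988, -0.0], [0.002, 0.001, -1.0]]
ft_force: [-0.7, 0.4, 0.2]
grip_width: 0.0501
```

```bash
python3 -c "
from h import *
st()
rows(((.58,-.293,.15),14))"
```

```text
t 24.3 pos [ 0.5114 -0.131   0.2091] F [-0.7  0.4  0.2] w 0.0501
[[0.988, 0.157, 0.002], [0.157, -0.988, -0.0], [0.002, 0.001, -1.0]]
[-27.2  20.6  80.2   0.   79.2  53.7]
[0.85, 3.41, 1.19] [0.01, -0.01, -0.62] mm 186 deg 5.0
```

Call:
{"api": "send_rows", "payload": {
  "targets": [
    [0.2,1.0,0.1,0,0,-0.2,50],
    [0.4,2.0,0.3,0,0,-0.4,50],
    [0.7,2.9,0.6,0,0,-0.62,50],
    [0.85,3.4,1.2,0,0,-0.62,50],
    [0.85,3.4,1.8,0,0,-0.62,50]
  ]
}}

```text
time_s: 24.92
position: [0.5806, -0.2918, 0.1168]
tool_rot: [[0.971, 0.24, 0.001], [0.24, -0.971, -0.0], [0.001, 0.0, -1.0]]
ft_force: [-0.5, 0.5, -0.8]
grip_width: 0.0493
```

```bash
python3 -c "
from h import *
st()
p,d=snap('side','side17');a=allrods('side',p,d)
rows(((.58,-.293,.03),14),((.58,-.293,.0075),14))"
```

```text
t 24.93 pos [ 0.5806 -0.2918  0.1168] F [-0.5  0.5 -0.8] w 0.0493
[[0.971, 0.24, 0.001], [0.24, -0.971, -0.0], [0.001, 0.0, -1.0]]
[-37.1  37.   67.    0.   76.   39. ]
side [ 0.5802 -0.2939] 13.9 cost 7.0e-05 910
[0.01, 0.08, 1.65] [-0.04, 0.03, -0.01] mm 83 deg 0.4
[0.01, 0.08, 2.1] [-0.04, 0.03, -0.01] mm 105 deg 0.4
```

View pics/side17.png

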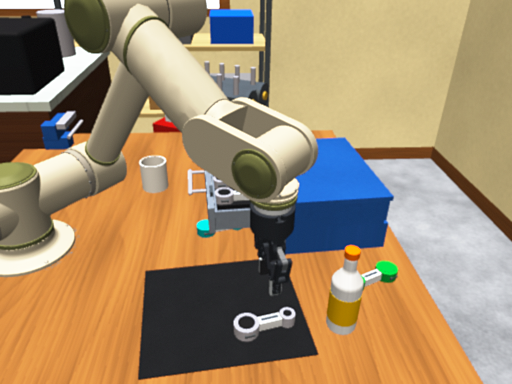

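The gripper is above the last rod (264,322), with the bottle clear at right. Descending.

Call:
{"api": "send_rows", "payload": {
  "targets": [
    [0.01,0.03,0.6,0,0,0,50],
    [0.01,0.03,1.2,0,0,0,50],
    [0.01,0.03,1.7,0,0,0,50],
    [0.01,0.03,1.85,0,0,0,50],
    [0.01,0.03,1.85,0,0,0,50]
  ]
}}

```text
time_s: 25.6
position: [0.5814, -0.2911, 0.027]
tool_rot: [[0.97, 0.242, 0.001], [0.242, -0.97, -0.0], [0.001, 0.001, -1.0]]
ft_force: [0.4, -0.7, 0.1]
grip_width: 0.0502
```

```bash
python3 -c "
from h import *
st()
rows(((.58,-.293,.0075),14))"
```

```text
t 25.6 pos [ 0.5814 -0.2911  0.027 ] F [ 0.4 -0.7  0.1] w 0.0502
[[0.97, 0.242, 0.001], [0.242, -0.97, -0.0], [0.001, 0.001, -1.0]]
[-37.   42.6  72.2   0.   65.1  38.9]
[-0.04, 0.03, 0.39] [0.0, -0.01, 0.0] mm 20 deg 0.1
```

Call:
{"api": "send_rows", "payload": {
  "targets": [
    [-0.03,0.03,0.2,0,0,0,50],
    [-0.03,0.03,0.37,0,0,0,50],
    [-0.03,0.03,0.37,0,0,0,12],
    [-0.03,0.03,0.37,0,0,0,12],
    [-0.03,0.03,0.37,0,0,0,12]
  ]
}}

```text
time_s: 26.22
position: [0.5803, -0.2929, 0.0086]
tool_rot: [[0.97, 0.242, 0.002], [0.242, -0.97, -0.0], [0.002, 0.001, -1.0]]
ft_force: [0.4, 0.0, 1.6]
grip_width: 0.0159
```

Call:
{"api": "send_rows", "payload": {
  "targets": [
    [0,0,0,0,0,0,12],
    [0,0,0,0,0,0,12],
    [0,0,0,0,0,0,12]
  ]
}}

```text
time_s: 26.6
position: [0.5802, -0.2929, 0.0086]
tool_rot: [[0.97, 0.242, 0.002], [0.242, -0.97, -0.0], [0.002, 0.001, -1.0]]
ft_force: [-0.7, 0.3, 4.3]
grip_width: 0.0157
```

Call:
{"api": "send_rows", "payload": {
  "targets": [
    [0,0,-0.5,0,0,0,12],
    [0,0,-1.2,0,0,0,12],
    [-0.3,0,-2.1,0,0,0,12],
    [-0.8,0,-3.0,0,0,0,12],
    [-1.3,-0.1,-3.7,0,0,0,12]
  ]
}}

```text
time_s: 27.22
position: [0.5147, -0.3039, 0.1942]
tool_rot: [[0.97, 0.242, 0.001], [0.242, -0.97, -0.0], [0.001, 0.001, -1.0]]
ft_force: [0.1, 0.1, -3.1]
grip_width: 0.0161
```

```bash
python3 -c "
from h import *
st()
p,d=snap('side','side18')
rows(((.47,-.1,.195),6),((.485,.23,.195),4.3),((.530,.230,.18),4.3))"
```

```text
t 27.23 pos [ 0.5147 -0.3039  0.1942] F [ 0.1  0.1 -3.1] w 0.0161
[[0.97, 0.242, 0.001], [0.242, -0.97, -0.0], [0.001, 0.001, -1.0]]
[-41.9  28.1  70.1   0.   81.7  34.1]
[0.14, -4.19, 0.05] [0.04, -0.03, 0.99] mm 209 deg 8.0
[2.03, -10.52, 0.02] [0.04, -0.03, 1.21] mm 536 deg 9.7
[2.9, -10.3, 0.33] [0.04, -0.03, 1.21] mm 535 deg 9.7
```

View pics/side18.png

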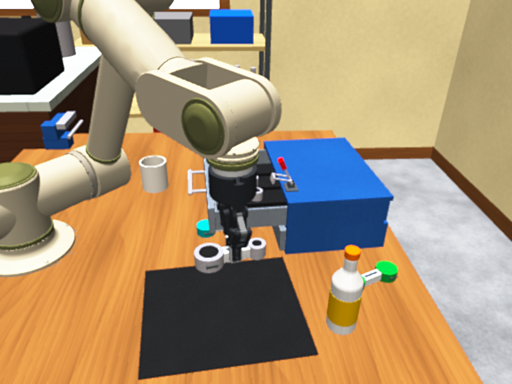

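The last rod is held and the mat is empty. Carrying it to lane 3.

Call:
{"api": "send_rows", "payload": {
  "targets": [
    [0,-0.9,0,0,0,0.2,12],
    [0,-1.8,0,0,0,0.4,12],
    [0.05,-2.8,0,0,0,0.7,12],
    [0.1,-3.8,0,0,0,1.0,12],
    [0.2,-4.8,0,0,0,1.1,12]
  ]
}}

```text
time_s: 27.9
position: [0.4663, -0.0669, 0.1925]
tool_rot: [[0.996, 0.09, 0.0], [0.09, -0.996, 0.0], [0.0, -0.0, -1.0]]
ft_force: [0.7, 1.1, -1.8]
grip_width: 0.0163
```

```bash
python3 -c "
from h import *
st()
rows(((.485,.23,.195),4.3),((.530,.230,.18),4.3))"
```

```text
t 27.9 pos [ 0.4663 -0.0669  0.1925] F [ 0.7  1.1 -1.8] w 0.0163
[[0.996, 0.09, 0.0], [0.09, -0.996, 0.0], [0.0, -0.0, -1.0]]
[-22.6  16.   90.2   0.   73.8  62.2]
[0.9, -5.88, -0.05] [-0.0, -0.0, 0.11] mm 297 deg 0.8
[1.8, -5.8, 0.25] [-0.0, -0.0, 0.11] mm 304 deg 0.8
```

Call:
{"api": "send_rows", "payload": {
  "targets": [
    [0.1,-1.1,-0.03,0,0,0.1,12],
    [0.2,-2.2,-0.05,0,0,0.1,12],
    [0.4,-3.4,-0.05,0,0,0.1,12],
    [0.7,-4.6,-0.05,0,0,0.1,12],
    [0.9,-5.5,-0.05,0,0,0.1,12]
  ]
}}

```text
time_s: 28.52
position: [0.4866, 0.2119, 0.1949]
tool_rot: [[0.997, 0.078, 0.0], [0.078, -0.997, -0.0], [0.0, 0.0, -1.0]]
ft_force: [1.1, -0.3, -2.9]
grip_width: 0.0163
```

```bash
python3 -c "
from h import *
st()
rows(((.530,.230,.19),4.3),((.530,.230,.11),4.3))"
```

```text
t 28.52 pos [0.4866 0.2119 0.1949] F [ 1.1 -0.3 -2.9] w 0.0163
[[0.997, 0.078, 0.0], [0.078, -0.997, -0.0], [0.0, 0.0, -1.0]]
[10.8 21.6 81.  -0.  77.4 96.3]
[0.89, -0.29, 0.1] [0.0, -0.0, 0.02] mm 47 deg 0.2
[0.89, -0.29, 1.7] [0.0, -0.0, 0.02] mm 97 deg 0.2
```

Call:
{"api": "send_rows", "payload": {
  "targets": [
    [0.5,-0.2,0,0,0,0,12],
    [0.89,-0.29,0.1,0,0,0,12],
    [0.89,-0.29,0.6,0,0,0,12],
    [0.89,-0.29,1.2,0,0,0,12],
    [0.89,-0.29,1.65,0,0,0,12]
  ]
}}

```text
time_s: 29.15
position: [0.5297, 0.2273, 0.111]
tool_rot: [[0.997, 0.077, -0.001], [0.077, -0.997, -0.001], [-0.001, 0.001, -1.0]]
ft_force: [0.6, 0.0, -3.2]
grip_width: 0.0165
```

```bash
python3 -c "
from h import *
st()
p,d=snap('side','side19')
cv2.imwrite('pics/side19b.png',cv2.resize(cv2.cvtColor(p,cv2.COLOR_RGB2BGR)[90:250,150:330],None,fx=3,fy=3))
rows(((.53,.230,.091),4.3))"
```

```text
t 29.15 pos [0.5297 0.2273 0.111 ] F [ 0.6  0.  -3.2] w 0.0165
[[0.997, 0.077, -0.001], [0.077, -0.997, -0.001], [-0.001, 0.001, -1.0]]
[11.5 30.8 80.4 -0.  68.8 97.1]
[0.02, -0.06, 0.35] [0.01, 0.03, 0.01] mm 18 deg 0.2
```

View pics/side19b.png

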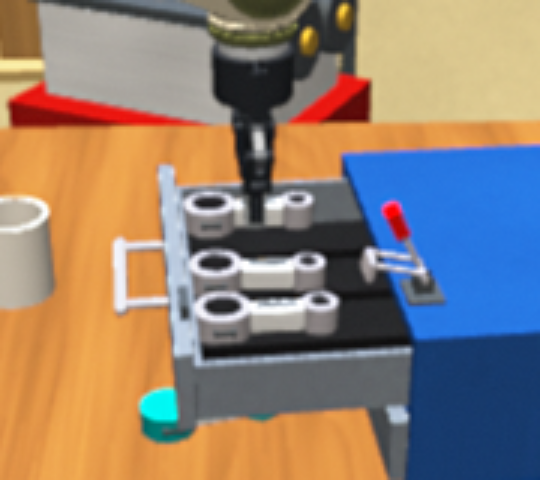

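Call:
{"api": "send_rows", "payload": {
  "targets": [
    [0,-0.03,0.15,0,0,0,12],
    [0,-0.03,0.3,0,0,0,12],
    [0,-0.03,0.37,0,0,0,12],
    [0,-0.03,0.37,0,0,0,34],
    [0,-0.03,0.37,0,0,0,34]
  ]
}}

```text
time_s: 29.82
position: [0.5306, 0.229, 0.0953]
tool_rot: [[0.997, 0.077, 0.003], [0.077, -0.997, 0.0], [0.003, 0.0, -1.0]]
ft_force: [-0.3, 0.3, 0.1]
grip_width: 0.0339
```

Call:
{"api": "send_rows", "payload": {
  "targets": [
    [0,0,0,0,0,0,34],
    [0,0,-0.5,0,0,0,34],
    [0,0,-1.2,0,0,0,34],
    [-0.4,0,-2,0,0,0,34],
    [-1.2,0,-2.2,0,0,0,34]
  ]
}}

```text
time_s: 30.45
position: [0.4711, 0.2243, 0.2069]
tool_rot: [[0.997, 0.076, 0.006], [0.076, -0.997, 0.001], [0.006, -0.0, -1.0]]
ft_force: [-0.3, -0.3, 0.1]
grip_width: 0.0341
```

Call:
{"api": "send_rows", "payload": {
  "targets": [
    [-0.5,0.2,-0.1,0,0,-1.0,34],
    [-1.0,0.6,-0.1,0,0,-2.0,34]
  ]
}}

```text
time_s: 30.7
position: [0.4219, 0.1905, 0.2102]
tool_rot: [[0.935, 0.354, 0.003], [0.354, -0.935, 0.0], [0.003, 0.001, -1.0]]
ft_force: [0.8, -0.9, -0.4]
grip_width: 0.0337
```

```bash
python3 -c "
from h import *
st()
p,d=snap('side','side20')
cv2.imwrite('pics/side20b.png',cv2.resize(cv2.cvtColor(p,cv2.COLOR_RGB2BGR)[90:250,150:330],None,fx=3,fy=3))
W=cloud('side',d)
rows(((.409,.0985,.2),94.0))
p,d=snap('top','top20')
cv2.imwrite('pics/top20b.png',cv2.resize(cv2.cvtColor(p,cv2.COLOR_RGB2BGR)[40:240,100:320],None,fx=3,fy=3))
"
```

```text
t 30.7 pos [0.4219 0.1905 0.2102] F [ 0.8 -0.9 -0.4] w 0.0337
[[0.935, 0.354, 0.003], [0.354, -0.935, 0.0], [0.003, 0.001, -1.0]]
[ 9.6 14.1 89.7 -0.  76.1 78.9]
[-0.84, 1.61, 0.2] [0.01, 0.0, -9.12] mm 91 deg 73.0
```

View pics/side20b.png

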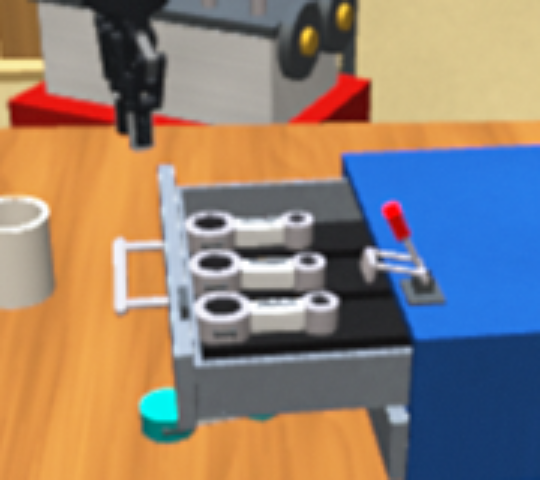

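View pics/top20b.png

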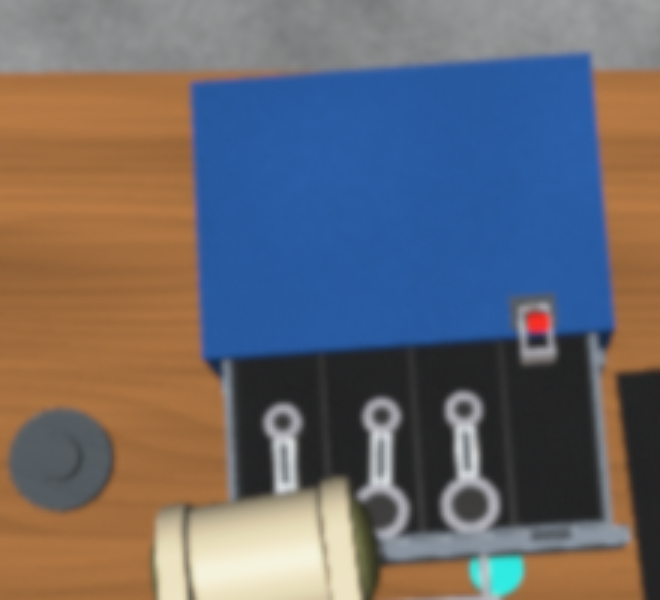

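All three rods are flat in lanes 1–3, at top crop (283,450), (381,470) and (466,450), and the latch is still raised. Going back to the handle.

Call:
{"api": "send_rows", "payload": {
  "targets": [
    [-0.2,0.4,0,0,0,-1.3,34],
    [-0.4,0.8,0,0,0,-2.6,34],
    [-0.6,1.2,0.1,0,0,-3.9,34],
    [-0.8,1.6,0.1,0,0,-5.2,34],
    [-0.84,1.61,0.2,0,0,-6.5,34]
  ]
}}

```text
time_s: 31.42
position: [0.4123, 0.0995, 0.1998]
tool_rot: [[0.3, 0.954, 0.003], [0.954, -0.3, -0.0], [0.001, 0.003, -1.0]]
ft_force: [-0.1, -0.2, 0.4]
grip_width: 0.0338
```

Call:
{"api": "send_rows", "payload": {
  "targets": [
    [0,0,0,0,0,-1.3,34],
    [0,0,0,0,0,-2.6,34],
    [0,0,0,0,0,-2.6,34]
  ]
}}

```text
time_s: 31.8
position: [0.412, 0.1006, 0.1996]
tool_rot: [[-0.053, 0.999, 0.002], [0.999, 0.053, -0.0], [-0.0, 0.002, -1.0]]
ft_force: [0.6, 0.2, 0.2]
grip_width: 0.0334
```

```bash
python3 -c "
from h import *
st()
rows(((.409,.0985,.106),94.2))
p,d=snap('side','side21')
cv2.imwrite('pics/side21b.png',cv2.resize(cv2.cvtColor(p,cv2.COLOR_RGB2BGR)[90:250,150:330],None,fx=3,fy=3))
"
```

```text
t 31.8 pos [0.412  0.1006 0.1996] F [0.6 0.2 0.2] w 0.0334
[[-0.053, 0.999, 0.002], [0.999, 0.053, -0.0], [-0.0, 0.002, -1.0]]
[-2.4 10.9 96.  -0.  73.  -5.4]
[-0.04, -0.07, 1.87] [0.01, 0.0, -0.14] mm 94 deg 1.2
```

View pics/side21b.png

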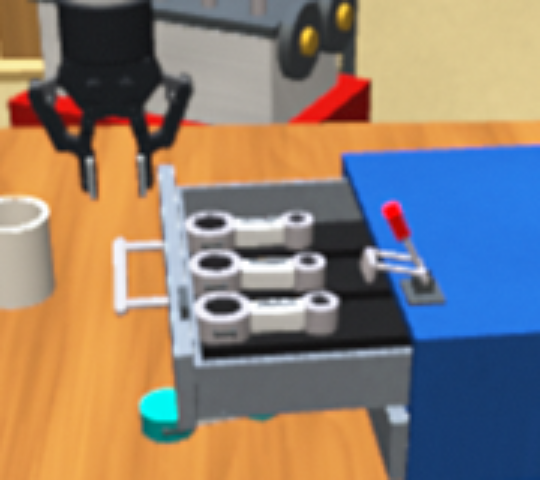

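Call:
{"api": "send_rows", "payload": {
  "targets": [
    [-0.02,-0.07,0.4,0,0,-0.14,34],
    [-0.04,-0.07,0.9,0,0,-0.14,34],
    [-0.04,-0.07,1.4,0,0,-0.14,34],
    [-0.04,-0.07,1.83,0,0,-0.14,34],
    [-0.04,-0.07,1.83,0,0,-0.14,34]
  ],
  "grip_force": 40
}}

```text
time_s: 32.48
position: [0.4078, 0.0983, 0.1072]
tool_rot: [[-0.072, 0.997, -0.001], [0.997, 0.072, 0.0], [0.0, -0.001, -1.0]]
ft_force: [0.7, -0.3, 0.4]
grip_width: 0.0341
```

Call:
{"api": "send_rows", "payload": {
  "targets": [
    [0,0,0,0,0,0,6],
    [0,0,0,0,0,0,6],
    [0,0,0,0,0,0,6],
    [0,0,0,0,0,0,6]
  ]
}}

```text
time_s: 32.98
position: [0.4091, 0.0983, 0.1089]
tool_rot: [[-0.075, 0.997, 0.004], [0.997, 0.075, -0.0], [-0.0, 0.004, -1.0]]
ft_force: [2.1, 0.7, 6.4]
grip_width: 0.0093
```

Call:
{"api": "send_rows", "payload": {
  "targets": [
    [0,0.1,0,0,0,0,6],
    [0,0.3,0,0,0,0,6],
    [0,0.55,0,0,0,0,6],
    [0,0.8,0,0,0,0,6],
    [0,1.05,0,0,0,0,6]
  ]
}}

```text
time_s: 33.6
position: [0.4609, 0.1021, 0.1089]
tool_rot: [[-0.075, 0.997, 0.002], [0.997, 0.075, -0.001], [-0.001, 0.002, -1.0]]
ft_force: [-1.9, -2.1, 8.0]
grip_width: 0.0094
```

Call:
{"api": "send_rows", "payload": {
  "targets": [
    [0,0.25,0,0,0,0,6],
    [0,0.5,0,0,0,0,6],
    [0,0.75,0,0,0,0,6],
    [0,1.0,0,0,0,0,6],
    [0,1.25,0,0,0,0,6]
  ]
}}

```text
time_s: 34.22
position: [0.5231, 0.1067, 0.1089]
tool_rot: [[-0.075, 0.997, 0.002], [0.997, 0.075, -0.001], [-0.001, 0.002, -1.0]]
ft_force: [-2.1, -1.7, 6.1]
grip_width: 0.0094
```

Call:
{"api": "send_rows", "payload": {
  "targets": [
    [0,0.25,0,0,0,0,6],
    [0,0.5,0,0,0,0,6],
    [0,0.75,0,0,0,0,6],
    [0,0.9,0,0,0,0,6],
    [0,1.0,0,0,0,0,6]
  ]
}}

```text
time_s: 34.85
position: [0.573, 0.1104, 0.1089]
tool_rot: [[-0.075, 0.997, 0.002], [0.997, 0.075, -0.001], [-0.001, 0.002, -1.0]]
ft_force: [-0.3, -2.6, 6.1]
grip_width: 0.0094
```

```bash
python3 -c "
from h import *
st()
p,d=snap('side','side22');red('side',p,d)
cv2.imwrite('pics/side22b.png',cv2.resize(cv2.cvtColor(p,cv2.COLOR_RGB2BGR)[90:250,170:350],None,fx=3,fy=3))
"
```

```text
t 34.85 pos [0.573  0.1104 0.1089] F [-0.3 -2.6  6.1] w 0.0094
[[-0.075, 0.997, 0.002], [0.997, 0.075, -0.001], [-0.001, 0.002, -1.0]]
[-0.7 31.5 79.5 -0.  68.9 -5. ]
side red 49 [6.365e-01 3.000e-04 2.196e-01] [ 0.6282 -0.005   0.2047] [0.6448 0.0114 0.2296]
```

View pics/side22b.png

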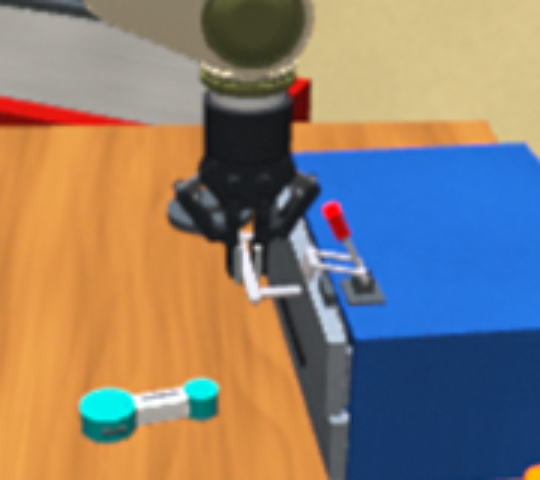

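Call:
{"api": "send_rows", "payload": {
  "targets": [
    [0,0.06,0,0,0,0,6],
    [0,0.11,0,0,0,0,6],
    [0,0.14,0,0,0,0,6],
    [0,0.16,0,0,0,0,6],
    [0,0.16,0,0,0,0,6]
  ]
}}

```text
time_s: 35.52
position: [0.5787, 0.1108, 0.1089]
tool_rot: [[-0.075, 0.997, -0.003], [0.997, 0.075, -0.001], [-0.001, -0.003, -1.0]]
ft_force: [-11.4, -4.5, 10.3]
grip_width: 0.0091
```

The drawer is home: the handle is back at x=.5787, its starting position, with an 11 N stop reaction. Releasing it.

Call:
{"api": "send_rows", "payload": {
  "targets": [
    [0,-0.08,0,0,0,0,30],
    [0,-0.08,0,0,0,0,30],
    [0,-0.08,0,0,0,0,30],
    [0,-0.08,-0.9,0,0,0,30],
    [0,-0.08,-1.9,0,0,0,30]
  ]
}}

```text
time_s: 36.15
position: [0.5764, 0.111, 0.2037]
tool_rot: [[-0.075, 0.997, -0.001], [0.997, 0.075, -0.0], [-0.0, -0.001, -1.0]]
ft_force: [1.0, -0.8, 0.2]
grip_width: 0.0299
```

Call:
{"api": "send_rows", "payload": {
  "targets": [
    [0,-0.2,-0.6,0,0,1.2,0],
    [-0.3,-0.3,-1.0,0,0,2.5,0],
    [-0.9,-0.3,-1.3,0,0,3.8,0],
    [-1.4,-0.3,-1.4,0,0,5.1,0],
    [-1.9,-0.3,-1.4,0,0,6.4,0]
  ]
}}

```text
time_s: 36.78
position: [0.5689, 0.0143, 0.2736]
tool_rot: [[0.734, 0.679, 0.002], [0.679, -0.734, -0.0], [0.001, 0.002, -1.0]]
ft_force: [0.0, 1.1, 0.2]
grip_width: 0.0
```

```bash
python3 -c "
from h import *
st()
rows(((.585,.007,.26),4.3),((.585,.007,.205),4.3))
p,d=snap('side','side23');red('side',p,d);
"
```

```text
t 36.77 pos [0.5689 0.0143 0.2736] F [0.  1.1 0.2] w 0.0
[[0.734, 0.679, 0.002], [0.679, -0.734, -0.0], [0.001, 0.002, -1.0]]
[-10.5  22.3  66.6   0.   91.   36.7]
[0.14, 0.33, 0.27] [0.01, -0.01, 4.81] mm 22 deg 38.5
[0.13, 0.32, 1.37] [0.01, -0.01, 4.81] mm 71 deg 38.5
side red 49 [6.365e-01 4.000e-04 2.195e-01] [ 0.6281 -0.0034  0.2048] [0.6448 0.0124 0.2313]
```

View pics/side23.png

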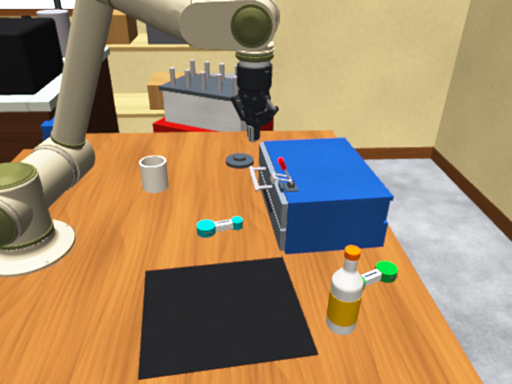

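The drawer is shut, and the lever is still up at (283,163). Positioning the closed fingers in front of the lever tip.

Call:
{"api": "send_rows", "payload": {
  "targets": [
    [0.1,0.1,0.1,0,0,1.3,0],
    [0.13,0.3,0.2,0,0,2.6,0],
    [0.13,0.33,0.4,0,0,3.9,0],
    [0.13,0.33,0.9,0,0,4.8,0],
    [0.13,0.33,1.35,0,0,4.8,0]
  ]
}}

```text
time_s: 37.45
position: [0.5848, 0.0079, 0.2048]
tool_rot: [[0.997, 0.083, 0.001], [0.083, -0.997, 0.0], [0.001, 0.0, -1.0]]
ft_force: [0.3, 0.2, -1.2]
grip_width: -0.0001
```

Call:
{"api": "send_rows", "payload": {
  "targets": [
    [0.3,0,0,0,0,0,0],
    [0.6,0,0,0,0,0,0],
    [0.9,0,0,0,0,0,0],
    [1.2,0,0,0,0,0,0],
    [1.5,0,0,0,0,0,0]
  ]
}}

```text
time_s: 38.08
position: [0.6599, 0.0142, 0.2055]
tool_rot: [[0.996, 0.084, 0.0], [0.084, -0.996, 0.0], [0.0, 0.0, -1.0]]
ft_force: [-0.4, -0.7, -0.4]
grip_width: 0.0
```

```bash
python3 -c "
from h import *
st()
p,d=snap('side','side24');red('side',p,d);
cv2.imwrite('pics/side24b.png',cv2.resize(cv2.cvtColor(p,cv2.COLOR_RGB2BGR)[90:250,200:380],None,fx=3,fy=3))
"
```

```text
t 38.08 pos [0.6599 0.0142 0.2055] F [-0.4 -0.7 -0.4] w 0.0
[[0.996, 0.084, 0.0], [0.084, -0.996, 0.0], [0.0, 0.0, -1.0]]
[-9.  34.1 57.3  0.  88.5 76.1]
side red 64 [0.6815 0.0039 0.2203] [ 0.6738 -0.0026  0.2076] [0.6901 0.0144 0.2314]
```

View pics/side24b.png

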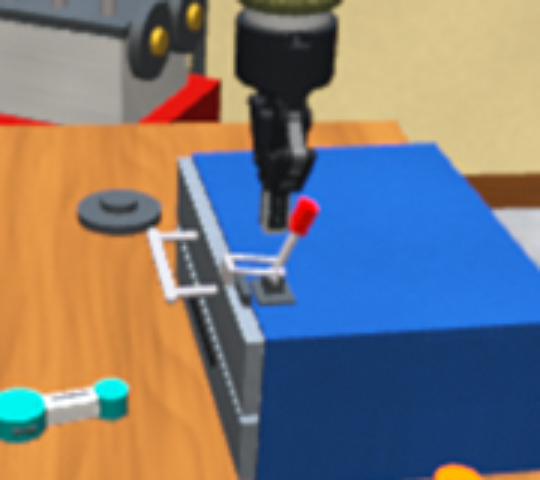

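The lever is now past upright towards +x and falling. I'll lift away, then look.

Call:
{"api": "send_rows", "payload": {
  "targets": [
    [0,0,0,0,0,0,0],
    [0,0,-0.3,0,0,0,0],
    [0.3,0,-0.4,0,0,0,0],
    [0.7,0,-0.4,0,0,0,0],
    [1.0,0.02,-0.4,0,0,0,0]
  ]
}}

```text
time_s: 38.75
position: [0.7098, 0.0169, 0.2275]
tool_rot: [[0.997, 0.083, 0.003], [0.083, -0.997, -0.0], [0.003, 0.001, -1.0]]
ft_force: [-0.5, -0.5, -0.2]
grip_width: -0.0002
```

```bash
python3 -c "
from h import *
st()
p,d=snap('side','side25');red('side',p,d);
cv2.imwrite('pics/side25b.png',cv2.resize(cv2.cvtColor(p,cv2.COLOR_RGB2BGR)[90:250,200:380],None,fx=3,fy=3))
rows(((.716,.013,.185),4.3),((.716,.013,.173),4.3))
"
```

```text
t 38.75 pos [0.7098 0.0169 0.2275] F [-0.5 -0.5 -0.2] w -0.0002
[[0.997, 0.083, 0.003], [0.083, -0.997, -0.0], [0.003, 0.001, -1.0]]
[-8.2 39.1 44.2  0.  96.5 77.1]
side red 63 [0.7066 0.0063 0.2001] [ 6.954e-01 -2.000e-04  1.900e-01] [0.7182 0.0172 0.2089]
[0.09, 0.08, 0.84] [0.0, -0.02, 0.06] mm 42 deg 0.5
[0.09, 0.08, 1.08] [0.0, -0.02, 0.06] mm 54 deg 0.5
```

View pics/side25b.png

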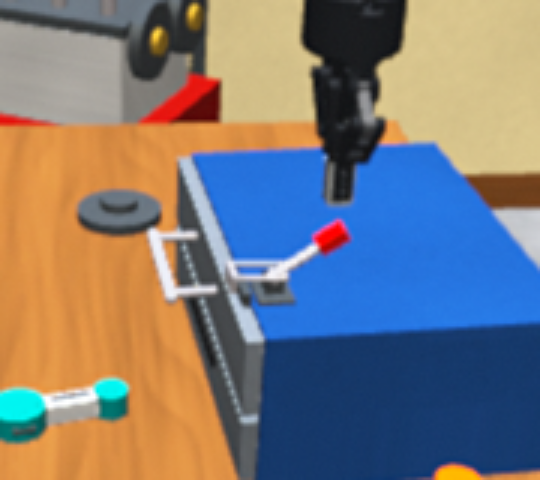

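The lever is still falling slowly (about 35° up). I'll wait, then press it down gently.

Call:
{"api": "send_rows", "payload": {
  "targets": [
    [0.1,0.06,0,0,0,0,0],
    [0.1,0.06,0,0,0,0,0],
    [0.1,0.06,0.2,0,0,0,0],
    [0.1,0.06,0.5,0,0,0,0],
    [0.1,0.06,0.75,0,0,0,0]
  ]
}}

```text
time_s: 39.42
position: [0.7142, 0.0143, 0.1867]
tool_rot: [[0.997, 0.083, -0.0], [0.083, -0.997, 0.0], [-0.0, -0.0, -1.0]]
ft_force: [0.0, -0.2, -0.5]
grip_width: 0.0001
```

Call:
{"api": "send_rows", "payload": {
  "targets": [
    [0,0,0.1,0,0,0,0],
    [0,0,0.2,0,0,0,0],
    [0,0,0.3,0,0,0,0]
  ]
}}

```text
time_s: 39.8
position: [0.7149, 0.0143, 0.1734]
tool_rot: [[0.997, 0.083, 0.002], [0.083, -0.997, -0.0], [0.002, 0.0, -1.0]]
ft_force: [-0.1, 0.1, 7.3]
grip_width: 0.0002
```

```bash
python3 -c "
from h import *
st()
p,d=snap('side','side26');red('side',p,d);
cv2.imwrite('pics/side26b.png',cv2.resize(cv2.cvtColor(p,cv2.COLOR_RGB2BGR)[90:250,200:380],None,fx=3,fy=3))
"
```

```text
t 39.8 pos [0.7149 0.0143 0.1734] F [-0.1  0.1  7.3] w 0.0002
[[0.997, 0.083, 0.002], [0.083, -0.997, -0.0], [0.002, 0.0, -1.0]]
[-8.3 41.2 48.8  0.  89.9 77. ]
side red 39 [0.7167 0.005  0.1678] [0.7053 0.0017 0.1614] [0.7286 0.0174 0.1727]
```

View pics/side26b.png

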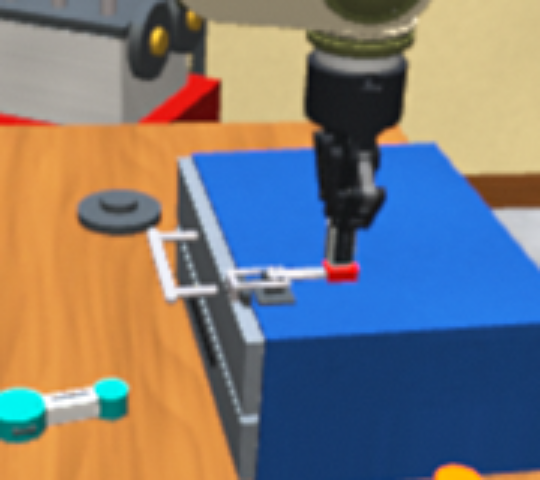

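The lever is flat, with a 7 N press reaction at z≈.1735. Retreating for a final check.

Call:
{"api": "send_rows", "payload": {
  "targets": [
    [0,0,-0.5,0,0,0,0],
    [0,0,-1.2,0,0,0,0],
    [-0.4,0,-1.8,0,0,0,0],
    [-1.4,0.3,-2.0,0,0,0,0],
    [-2.5,0.6,-2.0,0,0,0,0]
  ]
}}

```text
time_s: 40.48
position: [0.5915, -0.0263, 0.274]
tool_rot: [[0.997, 0.083, 0.004], [0.083, -0.997, -0.001], [0.004, 0.001, -1.0]]
ft_force: [0.4, -1.5, 0.6]
grip_width: 0.0003
```

Call:
{"api": "send_rows", "payload": {
  "targets": [
    [-1,0.8,0,0,0,0,30],
    [-1.8,1.7,0,0,0,0,30],
    [-2.6,2.6,0,0,0,0,30],
    [-3.2,3.4,0,0,0,0,30],
    [-3.2,3.4,0,0,0,0,30]
  ]
}}

```text
time_s: 41.1
position: [0.4457, -0.2109, 0.2734]
tool_rot: [[0.997, 0.078, 0.002], [0.078, -0.997, -0.001], [0.002, 0.001, -1.0]]
ft_force: [1.3, 1.2, 0.3]
grip_width: 0.0299
```

```bash
python3 -c "
from h import *
st()
p,d=snap('side','side27');red('side',p,d);
cv2.imwrite('pics/side27b.png',cv2.resize(cv2.cvtColor(p,cv2.COLOR_RGB2BGR)[90:380,130:400],None,fx=2,fy=2))
p,d=snap('top','top27');red('top',p,d)
W=cloud('top',d)
m=(abs(W[...,2]-.125)<.010)&(W[...,0]>.55)&(W[...,0]<.60)&(W[...,1]>.0)&(W[...,1]<.25)
print('handle',W[m].mean(0),W[m].min(0))
for mm,P,sat,r in rods(p,d): print(sat,np.round(P.mean(0),4))
"
```

```text
t 41.1 pos [ 0.4457 -0.2109  0.2734] F [1.3 1.2 0.3] w 0.0299
[[0.997, 0.078, 0.002], [0.078, -0.997, -0.001], [0.002, 0.001, -1.0]]
[-39.1  14.3  78.4   0.   87.1  46.4]
side red 61 [0.7167 0.0075 0.1698] [0.7052 0.0014 0.1621] [0.7284 0.0189 0.1747]
top red 57 [0.7168 0.0121 0.1747] [0.7053 0.0037 0.168 ] [0.7288 0.0195 0.183 ]
handle [0.58091778 0.11415307 0.12755752] [0.57004485 0.04762388 0.12027803]
174.0 [ 0.8409 -0.164   0.0269]
31.0 [0.5535 0.4555 0.0259]
192.0 [0.477  0.0462 0.0269]
```

View pics/side27b.png

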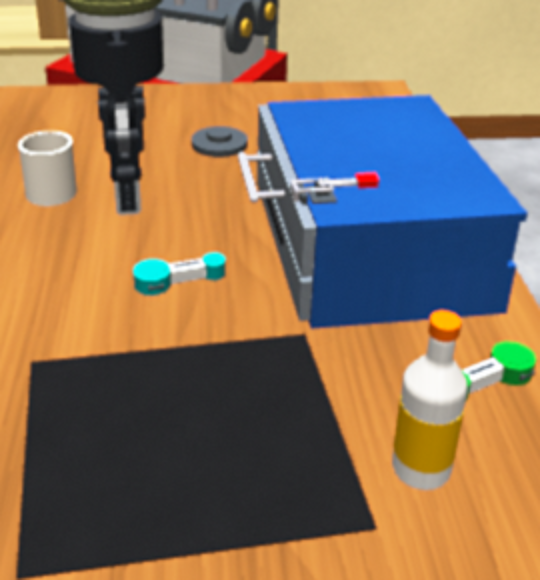

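View pics/top27.png

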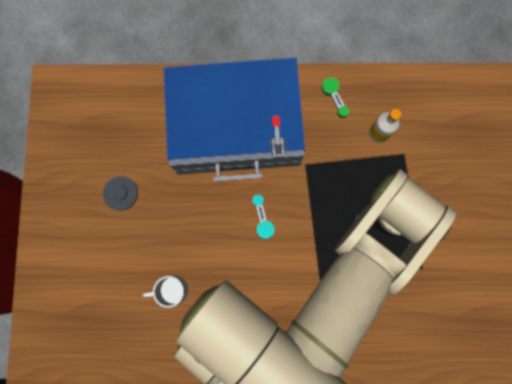

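The drawer is shut, the latch is flat at (277,122), and the mat is empty. The bystanders and look-alikes haven't moved. Handing in.

```bash
python3 -c "
from rig import env
print(env.close_job())"
```

```text
the job is handed in; nothing more can be done
None
```

The job is done and handed in at about 41 s of the 210 s allowed. I lifted the latch past centre, pulled the drawer to its stop, and laid the three rods from the mat flat in lanes 1, 2 and 3. Then I pushed the drawer home and folded the lever back down.

**Last checks:**
- **Drawer:** the handle is back at its starting position (x ≈ 0.581 m), and the drawer met its stop at about 11 N.
- **Latch:** the red grip is back where it started, within about 1 mm, and flat. I did not tug the drawer to test the lock.
- **Rods:** the mat is empty. They were seen flat in separate lanes before shutting; I could not look inside afterwards.
- **Other things:** the spray bottle, mug, gear and both look-alikes look unmoved in the final pictures.

**What went wrong or did not show up:**
- **Latch grip:** the lever partly slipped in the fingers near upright. I gripped harder and pulled on, and it went to its open stop.
- **Expected disturbances:** I saw no rod knocked aside and noticed no slackening of the grip.

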